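# Fit the detector board into the spectrometer's electronics chassis

### The job

The spectrometer's electronics chassis stands open with one tall slot empty. Take the circuit board (not the bare blanking plate) out of the board rack by its pull handle, lower it under control, without dropping it, down the two card guides of that slot with its component side to the front like its neighbours, until it rests on the sockets; then let go and swing both ejector levers inward and up against their stops so that they press the board fully home. Leave the blanking plate in the rack and do not disturb the things around.

Things in the scene. Friction and masses are not known exactly. Their poses are not given: they have to be found in the camera images.
- board: Dark green circuit board, loose, upright in either place of the rack; chips and a steel can on its front (own -x). Origin: middle of lower edge; x thickness, y width, z up. 4 mm thick, 110 wide, z 0 to 80 mm; above it an aluminium top bar 12 thick, 132 wide (its ends are ears 11 mm past the board), z 80 to 90; above that a pull handle. 0.13 to 0.25 kg
- board_handle (a point): Centre of the pull handle's grip bar, 119 mm above the board's origin. The bar is 12 mm thick (board x), 60 mm long (y), 14 mm high (112 to 126 mm above the origin), on two posts at y +-24 mm; open below down to the top bar. Same axes as the board.
- board_face (a point): Point 20 mm in front of the component side of the board (board's own x -20 mm, z 48 mm).
- blank: Bare aluminium blanking plate of the same plate and top bar sizes, with a 20 mm round knob (top 110 mm above its origin) instead of a handle and no components; loose in the rack's other place. Stays there.
- rack: Low black board rack, 130 x 140 mm, immovable, about a quarter turn from the chassis. Origin: centre of underside. Two places at its own x -37 and +37 mm; a board stands 10 mm above the worktop between two grooved posts (60 mm high), 1.2 mm free front and back; lift it straight up 55 mm or more. Behind the rack a computer tower 0.34 m high (its front at world x 0.53, y -0.33 to -0.15).
- chassis: Open-topped grey electronics chassis, 130 x 200 mm, immovable. Origin: on the worktop below the middle of the empty tall slot; x to its rear, y left, z up. Fitted, the board has y = 0, x = 0 and the chassis's heading; its lower edge rests on two sockets at z 20 mm, fully home at 12. The sockets yield at about 8 N together, no spring back. Two low boards stand fixed behind, 77 mm high
- slot_mouth (a point): Centre of the slot's mouth, 89 mm above the chassis's origin; chassis axes. Below it two upright card guides (U channels, groove floors at chassis y +-57 mm, groove 6.2 mm wide) with funnels from 74 to 89 mm height, 20 mm wide front to back at the top, that catch about 5 mm sideways error.
- lever_left (a joint): Left ejector lever (chassis y +), rad: 0 = closed, up against its stop; grows as it swings outward; starts at 0.92 to 1.1 (limit 1.15). Hinge line along chassis x. Stays where it is left (0.06 N m friction). Its 25 mm nose comes down on the board's ear from about 0.33 rad and presses the board home over the rest; about 5 N, at most 10, at the handle.
- lever_right (a joint): Right ejector lever (chassis y -), mirror image of the left one: 0 = closed, grows as it swings outward.
- lever_left_hinge (a point): Left lever's hinge axis: chassis y +88 mm, 106 mm above the worktop.
- lever_right_hinge (a point): Right lever's hinge axis: chassis y -88 mm, 106 mm above the worktop.
- lever_left_grip (a point): Grip point on the left lever's handle, 48 mm from its hinge axis; the handle is 14 mm wide along the hinge axis, 9 to 12 mm thick and ends 66 mm from the axis. Push it inward from its outer side near the end (it turns about the hinge, so a tight pinch would hinder it). Closed it is 8 mm inward of the hinge and 47 mm above it.
- lever_right_grip (a point): The same on the right lever.
- beaker: Small glass beaker 57 mm wide, 70 mm high, standing to the right; bystander. Origin: centre of its underside.
- jar: White-capped plastic jar 58 mm wide, 62 mm high, standing to the right; bystander. Origin: centre of its underside.
- usb_stick: Black memory stick 52 x 18 x 8 mm lying between rack and chassis; bystander. Origin: centre of its underside.

How it is judged:
On the way:
1. the board is down between the card guides, resting on the sockets, component side to the front, with both levers still open (z of board in the frame of chassis below 0.023 m and horizontal distance between board and chassis below 0.006 m and x of board_face in the frame of chassis below -0.01 m and value of joint each of lever_left, lever_right above 0.45 rad), for 0.2 s.
At the end, for the whole second after the job is handed in: Board upright in the tall slot (0.05 rad, 6 mm), components to the front, lower edge under 15 mm above the chassis origin (home is 12), at rest; both levers within 0.12 rad of closed; blanking plate upright in the rack, moved under 20 mm (z of board in the frame of chassis below 0.015 m and horizontal distance between board and chassis below 0.006 m and angle between the z axis of board and the z axis of chassis, either way round below 0.05 rad and x of board_face in the frame of chassis below -0.01 m and value of joint each of lever_left, lever_right below 0.12 rad and linear speed of board below 0.02 m/s and distance of blank from where it was at the start of the episode below 0.02 m and angle between blank's own z axis and vertical below 0.2 rad); the robot touches nothing.
It fails at once if the board is dropped down the guides (faster than 0.5 m/s inside them) (horizontal distance between board and chassis below 0.012 m and z of board in the frame of chassis below 0.075 m and linear speed of board above 0.5 m/s).
It fails at once if the blanking plate is pulled out of the rack or tipped (distance of blank from where it was at the start of the episode above 0.03 m or angle between blank's own z axis and vertical above 0.3 rad).
It fails at once if a bystander is shifted or knocked over (distance of any of beaker, jar, usb_stick from where it was at the start of the episode above 0.03 m or angle between any of beaker, jar's own z axis and vertical above 0.4 rad).
It also fails if it takes over 67 s, if anything falls off the work surface, if the arm or the gripper's body presses on something with over 40 N, if the wrist force passes 120 N, or if a joint passes its speed limit or range.

### The arm

A 7-joint arm with a two-finger parallel gripper is mounted at the origin on a cart in front of the work surface, level with it; the furniture and walls round the work are solid. World frame = base frame: x ahead of the robot, y to its left, z up, the work surface at z = 0. Lengths are in m, angles in rad, forces in N, time in s.
With the tool pointing down it reaches from about 0.4 to 0.85 m from the base axis. Payload 10.4 kg.
Tool frame: the origin (TCP) lies midway between the tips of the shut fingers; the grasp point (between the pads) lies 19 mm behind it (r.grasp_offset is the distance from the TCP to the grasp point, in m); x points along the fingers, y is the direction in which the jaws open and shut, and the axes are right-handed (so a half turn about x gives the same grasp; the last joint's range is limited). The gripper opens to 87 mm and grips with 3 to 60 N. Pads are 19 mm wide; open, the fingers measure 117 mm over their backs; the gripper's body (75 mm by 190 mm) begins 51 mm behind the grasp point.
Start: joints at [-1.261, 0.332, -0.065, 1.46, 0.022, 1.35, -0.088], TCP at [0.204, 0.591, 0.196] pointing down, gripper open.
Joint ranges: [-2.6, 2.6], [-0.5, 2.12], [-1.47, 1.34], [0.16, 2.42], [-1.27, 4.41], [0.06, 2.06], [-2.6, 2.6]. Speed limits (rad/s): [2.22, 2.22, 2.79, 2.79, 3.14, 3.14, 3.14].

### API

Orientations are given as a unit quaternion [x, y, z, w].
In Python, from bench import r, vision, close_job gives the robot as it stands. The module is installed in compiled form; this text tells all that it offers.
- The arm moves only by the shell command python3 -m pendant 'ROWS' [OPENING] [FORCE]. ROWS is text: rows parted by semicolons, each of 6 numbers parted by spaces: the shift along the tool's x, y, z in units of 0.25 m (1.0 is 0.25 m), then the turn, a rotation vector about the tool's x, y, z in units of 1.5 rad (1.0 is 1.5 rad). A call has 1 to 8 rows; each row is the pose to reach, as a shift and turn from the pose commanded when the call began, along the tool's axes at that moment; what a row does not reach only later rows make up. A row lasts 1/10 s, in which the tool goes at most 50 mm and 8.59 degrees, less where a joint would pass 70% of its speed; a pose out of reach is approached as far as the arm can. A call with a number of a shift or a turn outside -1 to 1 is refused whole. A call with a gripper value outside its range is refused whole. OPENING is the gripper command: -1 is shut, 1 is fully open, values between are in proportion, set as the call begins (- or left out, the last holds). The fingers move at their own pace and stop on an object; FORCE is the grip in N (left out, the last holds). Time passes only in rows, so rows that repeat a pose let the fingers close. It gives the time, the measured TCP pose, the force and the opening at its end, in the units of the state.
- r.read_state(): the state, without advancing time (a new reading comes with each control period).
- vision.camera(name): name is "scene" or "top"; returns (picture, depth): 480x640x3 uint8, blue, green, red; 480x640 float32, m along the optical axis (not along the pixel's ray), 0 where there is no reading.
- vision.get_calibration(name): a dict with "camera_matrix" (3x3 intrinsics, pixels), "rvec" (rotation vector, rad) and "tvec" (3), from world to camera coordinates, as OpenCV has them. Camera axes: x right, y down, z forward; pixel columns grow to the right and rows downward; lengths in m; the calibration is good to about 2 mm. A picture is of the moment at which its call begins. get_calibration takes no time and is no camera call.
- close_job(): hands the job in, once; it reports no verdict.
The state is a dict: "time": time; "joint_positions": joint angles; "joint_vel": joint speeds; "joint_torque": joint torques, N m; "ee_pos": TCP position; "eef_rot": TCP orientation; "ft_force": force on the tool from outside, world axes, zero at the start; "torque": the same for the moment, N m; "width": finger opening in m.
Only numpy, scipy, OpenCV 4.12 (cv2) and the standard library are available. Lean on these libraries where they do the work, as an engineer would, in place of code of your own. Each camera call takes 0.05 s, during which the arm holds its last target. There are 200 camera calls.

## Working session

There is one attempt and no reset: what is moved stays moved. The work goes in short steps, Python scripts to look and compute and a shell command to move; the robot and the scene stay as the last step left them, time stands still between calls to the robot, and variables do not carry over. Pictures are saved under pics/ and viewed, about 8 in all and at most 12, crops included, and the job is handed in when it is done.

```bash
mkdir -p pics; cat > h.py <<'E'
import numpy as np, cv2
from bench import r, vision
from scipy.spatial.transform import Rotation as R
def cam(n):
    p,d=vision.camera(n); c=vision.get_calibration(n)
    K=np.array(c["camera_matrix"]);Rm=cv2.Rodrigues(np.array(c["rvec"],float))[0];t=np.array(c["tvec"],float).ravel()
    return p,d,K,Rm,t
def cloud(d,K,Rm,t):
    v,u=np.mgrid[:d.shape[0],:d.shape[1]]
    P=np.stack([(u-K[0,2])/K[0,0]*d,(v-K[1,2])/K[1,1]*d,d],-1)
    W=(P-t)@Rm; W[d==0]=np.nan
    return W
def ray(u,v,z,K,Rm,t):
    c=-Rm.T@t; w=Rm.T@np.array([(u-K[0,2])/K[0,0],(v-K[1,2])/K[1,1],1]); return c+w*(z-c[2])/w[2]
def rows(target,tx=None,yang=None):
    """shift (units) and turn (units) from present measured pose to TCP target; optional target Rotation"""
    s=r.read_state();q=R.from_quat(s["eef_rot"])
    sh=q.inv().apply(np.array(target)-s["ee_pos"])/.25
    tr=(q.inv()*tx).as_rotvec()/1.5 if tx is not None else np.zeros(3)
    return np.round(np.r_[sh,tr],4)
E
python3 - <<'E'
from h import *
for n in("scene","top"):
    p,d,K,Rm,t=cam(n); cv2.imwrite(f"pics/{n}0.png",p); np.savez(f"pics/{n}0.npz",p=p,d=d)
    print(n,-Rm.T@t,Rm[2],K[0,0])
s=r.read_state();print(s["time"],s["ee_pos"],R.from_quat(s["eef_rot"]).as_matrix().round(3),s["width"],r.grasp_offset)
E
```

```text
scene [ 0.01280993 -1.01365012  0.74267061] [ 0.35181422  0.77618157 -0.52322933] 472.84265428888796
top [ 0.1581759  -0.09800799  1.42033808] [ 0.2009707  -0.01629292 -0.97946175] 614.669334655577
0.1 [0.20403588 0.59038025 0.19534011] [[-0.     0.327  0.945]
 [-0.001  0.945 -0.327]
 [-1.    -0.001  0.   ]] 0.08711038334970056 0.0187
```

View pics/scene0.png

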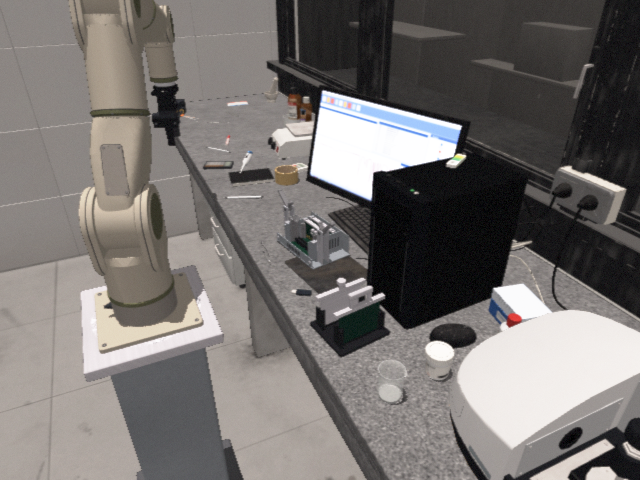

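View pics/top0.png

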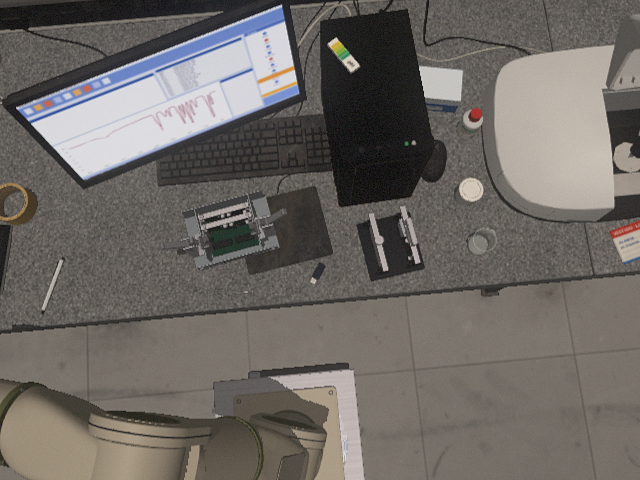

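The scene shows the chassis at top pixels ~(232,232) and the rack at ~(392,245), with two plates at columns 378 and 408. I'll crop both.

```bash
python3 - <<'E'
from h import *
a=np.load("pics/top0.npz")["p"];b=np.load("pics/scene0.npz")["p"]
f=lambda i,x,y,w,h,s:cv2.resize(i[y:y+h,x:x+w],(int(w*s),int(h*s)),interpolation=cv2.INTER_CUBIC)
A=f(a,170,180,130,100,3);B=f(a,345,190,130,100,3);C=f(b,265,185,130,100,3);D=f(b,300,265,130,100,3)
cv2.imwrite("pics/crop1.png",np.vstack([np.hstack([A,B]),np.hstack([C,D])]))
E
```

```text
(no output)
```

View pics/crop1.png

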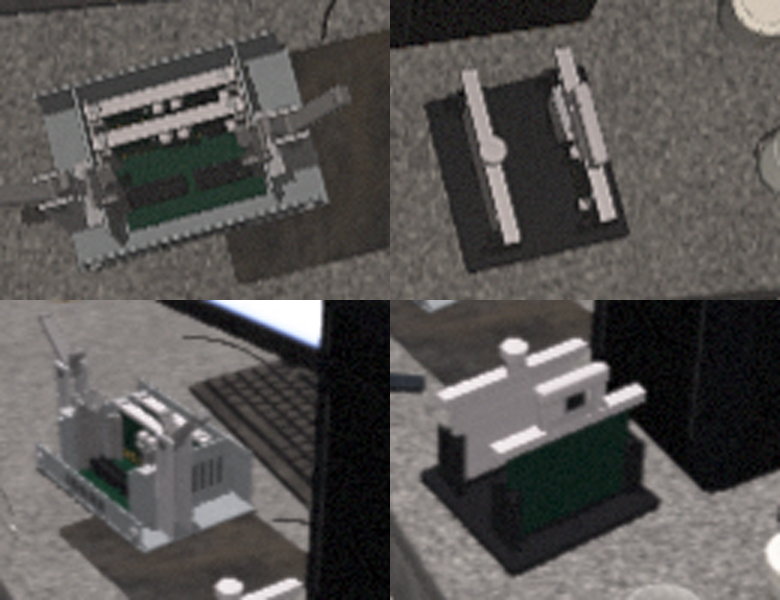

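```bash
python3 - <<'E'
from h import *
for n in("top","scene"):
    z=np.load(f"pics/{n}0.npz");c=vision.get_calibration(n)
    K=np.array(c["camera_matrix"]);Rm=cv2.Rodrigues(np.array(c["rvec"],float))[0];t=np.array(c["tvec"],float).ravel()
    W=cloud(z["d"],K,Rm,t).reshape(-1,3)
    for name,(x0,x1,y0,y1) in dict(rack=(.3,.53,-.4,-.12),ch=(.3,.6,.03,.35)).items():
        m=(W[:,0]>x0)&(W[:,0]<x1)&(W[:,1]>y0)&(W[:,1]<y1)
        for lo,hi in((.005,.04),(.06,.085),(.085,.105),(.105,.115),(.115,.14),(.14,.2)):
            Q=W[m&(W[:,2]>lo)&(W[:,2]<hi)]
            if len(Q)>8:
                rc=cv2.minAreaRect(Q[:,:2].astype(np.float32)); print(n,name,lo,hi,len(Q),np.round(rc[0],4),np.round(rc[1],4),round(rc[2],1),Q.mean(0).round(4))
E
```

```text
top rack 0.005 0.04 2657 [ 0.4203 -0.2591] [0.2796 0.2205] 89.4 [ 0.4214 -0.2592  0.0119]
top rack 0.06 0.085 356 [ 0.445  -0.2489] [0.1815 0.1521] 5.9 [ 0.4826 -0.2636  0.0722]
top rack 0.085 0.105 693 [ 0.4392 -0.2434] [0.1814 0.1567] 0.9 [ 0.4408 -0.2635  0.0982]
top rack 0.105 0.115 116 [ 0.441  -0.2418] [0.1783 0.1489] 2.8 [ 0.5018 -0.2406  0.1096]
top rack 0.115 0.14 438 [ 0.4623 -0.2434] [0.1618 0.1359] 89.8 [ 0.4724 -0.2625  0.1292]
top rack 0.14 0.2 579 [ 0.4706 -0.2397] [0.1614 0.1327] 85.1 [ 0.5233 -0.2408  0.1702]
top ch 0.005 0.04 2998 [0.4541 0.1898] [0.2911 0.3197] 0.1 [0.4636 0.1264 0.0143]
top ch 0.06 0.085 1073 [0.4885 0.1063] [0.1213 0.176 ] 10.4 [0.5004 0.1087 0.0721]
top ch 0.085 0.105 120 [0.4598 0.1077] [0.0288 0.1614] 10.1 [0.4553 0.126  0.0899]
top ch 0.105 0.115 68 [0.4471 0.1767] [0.029  0.0233] 21.2 [0.4447 0.1767 0.1117]
top ch 0.115 0.14 166 [0.4448 0.1883] [0.0218 0.0578] 12.1 [0.4443 0.187  0.1265]
top ch 0.14 0.2 63 [0.4387 0.217 ] [0.0129 0.0229] 9.8 [0.4382 0.2177 0.1458]
scene rack 0.005 0.04 1742 [ 0.4477 -0.2881] [0.1899 0.217 ] 7.8 [ 0.4172 -0.2
[... 261 characters left out ...]
0.492  -0.2517  0.1102]
scene rack 0.115 0.14 529 [ 0.462  -0.2427] [0.1361 0.1491] 1.6 [ 0.4747 -0.2654  0.1278]
scene rack 0.14 0.2 687 [ 0.5264 -0.2406] [0.0064 0.1518] 1.7 [ 0.5271 -0.2329  0.1706]
scene ch 0.005 0.04 824 [0.4064 0.1233] [0.174  0.3311] 33.9 [0.4633 0.0998 0.0209]
scene ch 0.06 0.085 471 [0.4901 0.1085] [0.1213 0.1788] 10.4 [0.4957 0.1193 0.0702]
scene ch 0.085 0.105 89 [0.4615 0.1148] [0.0299 0.1496] 11.5 [0.4512 0.1599 0.0924]
scene ch 0.105 0.115 41 [0.4473 0.1739] [0.0268 0.0261] 13.0 [0.4464 0.1712 0.1108]
scene ch 0.115 0.14 85 [0.4457 0.1927] [0.0175 0.0696] 6.4 [0.4453 0.1888 0.1276]
scene ch 0.14 0.2 21 [0.4425 0.2165] [0.0166 0.015 ] 29.5 [0.4399 0.2172 0.1454]
```

The board (handle) is in the right-hand place (crop ~(590,140)) with its components facing left (+y). The blank (knob) is in the left place. Next: precise poses.

```bash
python3 - <<'E'
from h import *
def fit(Q,l):
    rc=cv2.minAreaRect(Q[:,:2].astype(np.float32)); m=np.median(Q,0); e=np.linalg.svd(Q[:,:2]-Q[:,:2].mean(0))[2][0]
    print(l,len(Q),"c",np.round(rc[0],4),np.round(rc[1],4),"ang",round(rc[2],1),"pca",round(np.degrees(np.arctan2(e[1],e[0]))%180,1),"mean",Q.mean(0).round(4))
for n in("top","scene"):
    z=np.load(f"pics/{n}0.npz");p=z["p"].reshape(-1,3).astype(int);c=vision.get_calibration(n)
    K=np.array(c["camera_matrix"]);Rm=cv2.Rodrigues(np.array(c["rvec"],float))[0];t=np.array(c["tvec"],float).ravel()
    W=cloud(z["d"],K,Rm,t).reshape(-1,3); br=p.min(1)>120
    def box(x0,x1,y0,y1,z0,z1,m=True): return W[(W[:,0]>x0)&(W[:,0]<x1)&(W[:,1]>y0)&(W[:,1]<y1)&(W[:,2]>z0)&(W[:,2]<z1)&m]
    fit(box(.36,.515,-.34,-.255,.130,.145,br),n+" handle")
    fit(box(.36,.525,-.34,-.255,.094,.106,br),n+" bar")
    fit(box(.36,.525,-.25,-.17,.094,.106,br),n+" blankbar")
    fit(box(.40,.6,.03,.2,.071,.081,br),n+" lowboards")
    for s,(a,b) in dict(L=(.13,.22),Rr=(0,.1)).items():
        Q=box(.4,.52,a,b,.083,.094)
        if len(Q)>5: fit(Q,n+" funnel"+s)
        Q=box(.4,.52,a-(.05 if s!='L' else 0),b+.07,.097,.2) if s=='L' else box(.4,.54,-.08,.1,.097,.2)
        if len(Q)>5: fit(Q,n+" lever"+s)
    Q=box(.5,.75,-.1,.4,.17,.6); 
    if n=="top": print("monitor low x by y",[(y,Q[abs(Q[:,1]-y)<.03,0].min().round(3)) for y in(.02,.1,.15,.2,.25) if (abs(Q[:,1]-y)<.03).any()])
E
```

```text
top handle 126 c [ 0.4259 -0.3088] [0.0573 0.0113] ang 8.3 pca 7.8 mean [ 0.4251 -0.3085  0.1361]
top bar 156 c [ 0.4246 -0.3095] [0.1297 0.0119] ang 7.9 pca 8.2 mean [ 0.4202 -0.31    0.0999]
top blankbar 215 c [ 0.4196 -0.2377] [0.1202 0.0116] ang 8.1 pca 8.3 mean [ 0.4204 -0.2374  0.0998]
top lowboards 430 c [0.5031 0.1049] [0.111  0.1515] ang 19.8 pca 117.1 mean [0.504  0.1038 0.0748]
top funnelL 92 c [0.4498 0.1616] [0.0304 0.0525] ang 12.1 pca 129.7 mean [0.4499 0.1526 0.0882]
top leverL 307 c [0.441  0.1927] [0.029  0.0695] ang 20.7 pca 98.7 mean [0.443  0.1904 0.1264]
top funnelRr 78 c [0.4759 0.0228] [0.0274 0.04  ] ang 12.5 pca 47.8 mean [0.4738 0.0289 0.0881]
top leverRr 279 c [ 0.4813 -0.0047] [0.0296 0.081 ] ang 15.0 pca 101.1 mean [ 0.4802 -0.0088  0.128 ]
monitor low x by y [(0.02, np.float64(0.75)), (0.1, np.float64(0.72)), (0.15, np.float64(0.708)), (0.2, np.float64(0.689)), (0.25, np.float64(0.674))]
scene handle 129 c [ 0.4256 -0.3083] [0.0606 0.015 ] ang 8.7 pca 7.8 mean [ 0.424  -0.3104  0.1345]
scene bar 211 c [ 0.4258 -0.3093] [0.1331 0.0149] ang 7.6 pca 8.0 mean [ 0.4194 -0.3122  0.099 ]
scene blankbar 205 c [ 0.4209 -0.2376] [0.122  0.0157] ang 8.0 pca 7.6 mean [ 0.42   -0.2389  0.0991]
scene lowboards 141 c [0.5058 0.1238] [0.0926 0.1886] ang 41.2 pca 122.7 mean [0.5017 0.1154 0.0739]
scene funnelL 71 c [0.4509 0.1608] [0.0299 0.0534] ang 15.0 pca 103.2 mean [0.4518 0.1586 0.0878]
scene leverL 167 c [0.4429 0.1913] [0.0269 0.069 ] ang 14.3 pca 100.8 mean [0.4455 0.1857 0.1226]
scene funnelRr 38 c [0.4733 0.0145] [0.0242 0.0479] ang 52.5 pca 137.1 mean [0.4742 0.0149 0.0882]
scene leverRr 171 c [ 0.4838 -0.011 ] [0.029  0.0672] ang 12.6 pca 102.4 mean [ 0.4805 -0.0089  0.1232]
```

```bash
cat >> h.py <<'E'
def yaw(a): # tool x down, tool y at world angle a (deg)
    a=np.radians(a); y=np.array([np.cos(a),np.sin(a),0]);x=np.array([0,0,-1.]); return R.from_matrix(np.stack([x,y,np.cross(x,y)],1))
def show(*a):
    s=r.read_state(); print(s["time"],np.round(s["ee_pos"],4),"y-angle",np.degrees(np.arctan2(*R.from_quat(s["eef_rot"]).as_matrix()[1::-1,1])).round(2),"down",R.from_quat(s["eef_rot"]).as_matrix()[:,0].round(3),"F",np.round(s["ft_force"],1),"w",round(s["width"],4))
    for p,an in a: print("to",p,an,rows(p,yaw(an)))
E
python3 -m pendant '-.42 -.462 .99 .593 0 0;-.42 -.462 .99 .593 0 0;-.42 -.462 .99 .593 0 0;-.42 -.462 .99 .593 0 0;-.42 -.462 .99 .593 0 0;-.42 -.462 .99 .593 0 0' 0 20
python3 - <<'E'
from h import *
show(((.45,.15,.3),-30),((.43,-.1,.3),-60))
for n in("top","scene"):
    z=np.load(f"pics/{n}0.npz");p=z["p"].reshape(-1,3).astype(int);c=vision.get_calibration(n)
    K=np.array(c["camera_matrix"]);Rm=cv2.Rodrigues(np.array(c["rvec"],float))[0];t=np.array(c["tvec"],float).ravel()
    W=cloud(z["d"],K,Rm,t).reshape(-1,3); a=np.radians(10.5)
    L=(W-[.462,.097,0])@np.array([[np.cos(a),-np.sin(a),0],[np.sin(a),np.cos(a),0],[0,0,1]])
    for lo,hi in((.045,.069),(.070,.080),(.083,.093),(.097,.112),(.112,.13),(.13,.16)):
        m=(abs(L[:,0])<.13)&(abs(L[:,1])<.17)&(L[:,2]>lo)&(L[:,2]<hi)
        for xl,xh in((-.06,-.02),(-.02,.02),(.02,.05),(.05,.11)):
            q=L[m&(L[:,0]>xl)&(L[:,0]<xh)]; 
            if len(q)<6: continue
            for s in(-1,1):
                k=q[q[:,1]*s>0]
                if len(k)>3: print(n,(lo,hi),(xl,xh),s,len(k),"y",(1000*np.percentile(k[:,1],[2,50,98])).round(1),"x",(1000*np.percentile(k[:,0],[2,50,98])).round(1))
E
```

```text
time: 0.7
ee_pos: [0.4021, 0.3984, 0.3019]
eef_rot: [0.408, 0.577, -0.408, 0.578]
ft_force: [0.9, 0.7, -0.7]
width: 0.0481
0.7 [0.4021 0.3984 0.3019] y-angle 19.53 down [ 0.  0. -1.] F [ 0.9  0.7 -0.7] w 0.0481
to (0.45, 0.15, 0.3) -30 [ 7.7000e-03 -1.5160e-01  1.0006e+00  5.7630e-01 -1.0000e-04 -3.0000e-04]
to (0.43, -0.1, 0.3) -60 [ 7.6000e-03 -5.6130e-01  1.9163e+00  9.2540e-01 -2.0000e-04 -2.0000e-04]
top (0.045, 0.069) (-0.06, -0.02) -1 9 y [-71.9 -71.  -69.4] x [-32.8 -28.7 -23.5]
top (0.045, 0.069) (-0.06, -0.02) 1 13 y [52.5 53.3 55.9] x [-32.7 -26.6 -21.3]
top (0.045, 0.069) (-0.02, 0.02) -1 47 y [-107.2  -89.6  -57.6] x [-16.1 -11.6   8.4]
top (0.045, 0.069) (-0.02, 0.02) 1 66 y [41.3 70.6 91. ] x [-16.7 -11.1   9.7]
top (0.045, 0.069) (0.02, 0.05) -1 115 y [-71.8 -41.2  -1.2] x [23.3 31.6 49.6]
top (0.045, 0.069) (0.02, 0.05) 1 71 y [ 1.2 44.1 55.3] x [24.1 33.1 49. ]
top (0.045, 0.069) (0.05, 0.11) -1 253 y [-99.3 -46.5  -2. ] x [50.9 84.6 87.4]
top (0.045, 0.069) (0.05, 0.11) 1 203 y [ 1.  42.3 83.4] x [51.4 84.2 86.9]
top (0.07, 0.08) (-0.06, -0.02) -1 10 y [-82.7 -77.6
[... 2493 characters left out ...]
 32.1 56.1] x [56.2 60.3 81.9]
scene (0.083, 0.093) (-0.02, 0.02) -1 51 y [-110.7  -91.8  -57.4] x [-13.5  -8.4  14.1]
scene (0.083, 0.093) (-0.02, 0.02) 1 69 y [40.1 56.9 90.3] x [-12.6   2.4  15.8]
scene (0.097, 0.112) (-0.02, 0.02) -1 48 y [-110.  -101.   -82.9] x [-12.9  -7.7  15. ]
scene (0.097, 0.112) (-0.02, 0.02) 1 42 y [65.9 73.1 86.3] x [-11.8   1.4  13. ]
scene (0.112, 0.13) (-0.02, 0.02) -1 70 y [-118.3  -92.7  -79.9] x [-11.4  -2.4  12.1]
scene (0.112, 0.13) (-0.02, 0.02) 1 69 y [ 64.2  86.6 108.3] x [-11.3  -1.5  11.6]
scene (0.13, 0.16) (-0.02, 0.02) -1 53 y [-143.4 -134.6  -80.3] x [-5.9 -1.7  7.5]
scene (0.13, 0.16) (-0.02, 0.02) 1 56 y [ 63.7 115.2 130.4] x [-5.7  0.2  8.2]
```

```bash
python3 -m pendant '0 -.15 1 .576 0 0;0 -.15 1 .576 0 0;0 -.15 1 .576 0 0;0 -.15 1 .576 0 0;0 -.15 1 .576 0 0;0 -.15 1 .576 0 0'
python3 - <<'E'
from h import *
show(((.44,-.08,.3),-82))
E
```

```text
time: 1.3
ee_pos: [0.452, 0.1459, 0.3015]
eef_rot: [0.614, 0.351, -0.613, 0.351]
ft_force: [0.1, 0.0, 0.3]
width: 0.0436
1.3 [0.452  0.1459 0.3015] y-angle -30.42 down [ 0.001 -0.    -1.   ] F [0.1 0.  0.3] w 0.0436
to (0.44, -0.08, 0.3) -82 [ 6.100e-03  4.164e-01  8.035e-01  6.001e-01 -5.000e-04 -4.000e-04]
```

```bash
python3 -m pendant '0 .416 .80 .6 0 0;0 .416 .80 .6 0 0;0 .416 .80 .6 0 0;0 .416 .80 .6 0 0;0 .416 .80 .6 0 0;0 .416 .80 .6 0 0;0 .416 .80 .6 0 0'
python3 - <<'E'
from h import *
show(((.4257,-.3087,.22),-82))
E
```

```text
time: 2.0
ee_pos: [0.4421, -0.073, 0.3009]
eef_rot: [-0.705, -0.053, 0.705, -0.053]
ft_force: [-0.0, 0.8, -1.0]
width: 0.0435
2.0 [ 0.4421 -0.073   0.3009] y-angle -81.35 down [-0.  0. -1.] F [-0.   0.8 -1. ] w 0.0435
to (0.4257, -0.3087, 0.22) -82 [3.231e-01 9.222e-01 2.066e-01 7.600e-03 1.000e-04 3.000e-04]
```

```bash
python3 -m pendant '.32 .92 .205 .007 0 0;.32 .92 .205 .007 0 0;.32 .92 .205 .007 0 0;.32 .92 .205 .007 0 0;.32 .92 .205 .007 0 0;.32 .92 .205 .007 0 0;.32 .92 .205 .007 0 0;.32 .92 .205 .007 0 0'
python3 - <<'E'
from h import *
show(((.4257,-.3087,.110),-82))
E
```

```text
time: 2.8
ee_pos: [0.4282, -0.306, 0.2211]
eef_rot: [0.705, 0.053, -0.705, 0.053]
ft_force: [-0.3, -0.3, 0.6]
width: 0.0435
2.8 [ 0.4282 -0.306   0.2211] y-angle -81.44 down [ 0.     0.001 -1.   ] F [-0.3 -0.3  0.6] w 0.0435
to (0.4257, -0.3087, 0.11) -82 [ 4.443e-01  9.500e-03  1.140e-02  6.500e-03 -1.000e-04  4.000e-04]
```

```bash
python3 -m pendant '.1 .01 .012 .0065 0 0;.25 .01 .012 .0065 0 0;.4 .01 .012 .0065 0 0;.44 .01 .012 .0065 0 0;.44 .01 .012 .0065 0 0;.44 .01 .012 .0065 0 0'
python3 - <<'E'
from h import *
show(((.4257,-.3087,.110),-82))
p=cam("top")[0];q=cam("scene")[0]
f=lambda i,x,y,w,h,s:cv2.resize(i[y:y+h,x:x+w],(int(w*s),int(h*s)),interpolation=cv2.INTER_CUBIC)
cv2.imwrite("pics/g1.png",np.hstack([f(p,345,190,130,100,3),f(q,290,230,130,150,3)[:300*1+0]]))
E
```

```text
time: 3.4
ee_pos: [0.4259, -0.3104, 0.1128]
eef_rot: [0.706, 0.048, -0.705, 0.048]
ft_force: [-0.3, -1.3, 0.8]
width: 0.0435
3.4 [ 0.4259 -0.3104  0.1128] y-angle -82.18 down [ 0.002 -0.    -1.   ] F [-0.3 -1.3  0.8] w 0.0435
to (0.4257, -0.3087, 0.11) -82 [ 0.011  -0.0067 -0.0001 -0.002  -0.0013 -0.0005]
```

View pics/g1.png

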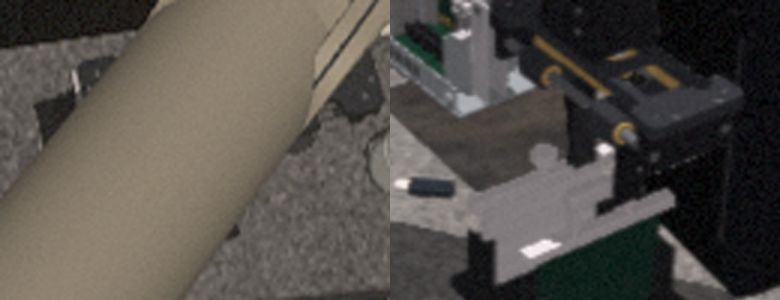

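Fingers straddle the handle (right crop ~(600,190)), and the blank is untouched. Closing.

```bash
python3 -m pendant '.01 -.006 0 0 0 0;.01 -.006 0 0 0 0;.01 -.006 0 0 0 0;.01 -.006 0 0 0 0;.01 -.006 0 0 0 0;.01 -.006 0 0 0 0' -1 35
python3 -m pendant '-.02 0 0 0 0 0;-.06 0 0 0 0 0;-.12 0 0 0 0 0;-.18 0 0 0 0 0;-.24 0 0 0 0 0;-.32 0 0 0 0 0;-.4 0 0 0 0 0;-.45 0 0 0 0 0'
python3 - <<'E'
from h import *
show(((.44,-.08,.27),-60))
E
```

```text
time: 4.1
ee_pos: [0.4245, -0.309, 0.1086]
eef_rot: [0.706, 0.048, -0.705, 0.048]
ft_force: [-0.4, 0.2, 0.9]
width: 0.0096
time: 4.9
ee_pos: [0.4249, -0.3094, 0.2235]
eef_rot: [0.706, 0.047, -0.705, 0.048]
ft_force: [0.4, -0.4, -2.2]
width: 0.0094
4.9 [ 0.4249 -0.3094  0.2235] y-angle -82.28 down [ 0.002 -0.    -1.   ] F [ 0.4 -0.4 -2.2] w 0.0094
to (0.44, -0.08, 0.27) -60 [-1.862e-01 -9.011e-01 -1.834e-01 -2.592e-01 -1.500e-03 -8.000e-04]
```

```bash
python3 -m pendant '-.15 -.05 -.01 0 0 0;-.27 -.2 -.04 -.04 0 0;-.31 -.36 -.07 -.1 0 0;-.31 -.53 -.11 -.15 0 0;-.31 -.68 -.14 -.2 0 0;-.31 -.8 -.16 -.23 0 0;-.31 -.88 -.18 -.26 0 0;-.31 -.9 -.18 -.26 0 0'
python3 - <<'E'
from h import *
show(((.4635,.0891,.3),-15))
E
```

```text
time: 5.7
ee_pos: [0.4392, -0.0781, 0.2989]
eef_rot: [0.683, 0.185, -0.682, 0.185]
ft_force: [-0.2, -1.2, -0.0]
width: 0.0008
5.7 [ 0.4392 -0.0781  0.2989] y-angle -59.68 down [ 0.001  0.    -1.   ] F [-0.2 -1.2 -0. ] w 0.0008
to (0.4635, 0.0891, 0.3) -15 [-4.300e-03 -5.281e-01 -4.216e-01 -5.199e-01 -3.000e-04 -2.000e-04]
```

The jaws are shut on nothing, so the board slipped. Looking.

```bash
python3 - <<'E'
from h import *
for n in("scene","top"):
    p,d,K,Rm,t=cam(n); cv2.imwrite(f"pics/{n}1.png",p); np.savez(f"pics/{n}1.npz",p=p,d=d)
p=np.load("pics/scene1.npz")["p"];q=np.load("pics/top1.npz")["p"]
f=lambda i,x,y,w,h,s:cv2.resize(i[y:y+h,x:x+w],(int(w*s),int(h*s)),interpolation=cv2.INTER_CUBIC)
cv2.imwrite("pics/s1.png",np.hstack([f(p,230,180,200,250,2),f(q,230,160,200,250,2)]))
E
```

```text
(no output)
```

View pics/s1.png

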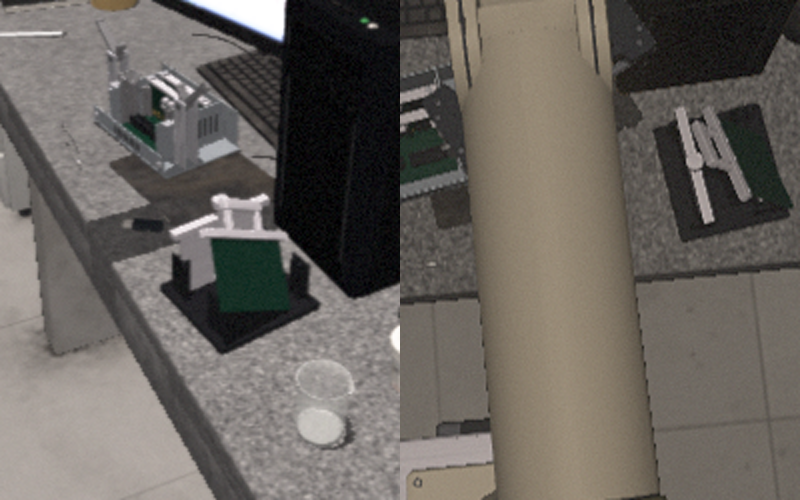

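The board is back on the rack's base, leaning onto the blank, with the handle up at crop (240,205). Blank and bystanders stand, so this can be mended. Measuring its tilted pose.

```bash
python3 - <<'E'
from h import *
for n in("scene","top"):
    z=np.load(f"pics/{n}1.npz");p=z["p"].reshape(-1,3).astype(int);c=vision.get_calibration(n)
    K=np.array(c["camera_matrix"]);Rm=cv2.Rodrigues(np.array(c["rvec"],float))[0];t=np.array(c["tvec"],float).ravel()
    W=cloud(z["d"],K,Rm,t).reshape(-1,3)
    reg=(W[:,0]>.34)&(W[:,0]<.515)&(W[:,1]>-.38)&(W[:,1]<-.15)
    g=reg&(p[:,1]>p[:,2]+12)&(p[:,1]>p[:,0]+4)&(W[:,2]>.015)&(W[:,2]<.13)
    Q=W[g]; 
    for _ in range(3):
        m=np.median(Q,0); nrm=np.linalg.svd(Q-Q.mean(0))[2][2]; nrm*=np.sign(nrm[1]); e=(Q-Q.mean(0))@nrm; Q=Q[abs(e)<.004]
    print(n,"green",len(Q),"normal",nrm.round(3),"mean",Q.mean(0).round(4),"zrange",np.percentile(Q[:,2],[1,99]).round(3),"tilt",np.degrees(np.arccos(abs(nrm[2]))).round(1),"head",np.degrees(np.arctan2(nrm[1],nrm[0])).round(1))
    v=np.array([-nrm[0]*nrm[2],-nrm[1]*nrm[2],nrm[0]**2+nrm[1]**2]); v/=np.linalg.norm(v) # in-plane up
    h=np.cross(v,nrm); C=Q.mean(0)
    # local coordinates: h along board (approx horizontal), v up, nrm toward components
    B=W[reg&(p.min(1)>100)&(W[:,2]>.07)]; L=np.stack([(B-C)@h,(B-C)@v,(B-C)@nrm],1)
    q=L[(L[:,2]>-.012)&(L[:,2]<.022)]
    G=np.stack([(Q-C)@h,(Q-C)@v],1); print(" green rect",[np.round(k,4) for k in cv2.minAreaRect(G.astype(np.float32))], "h",h.round(3),"v",v.round(3))
    print(" bright rect",len(q),[np.round(k,4) for k in cv2.minAreaRect(q[:,:2].astype(np.float32))],"vmax",np.percentile(q[:,1],[90,97,99.5]).round(4))
    top=W[reg&(p.min(1)>100)&(W[:,2]>.105)]; print(" high pts",len(top),top.mean(0).round(4),top[:,2].max().round(4),[np.round(k,4) for k in cv2.minAreaRect(top[:,:2].astype(np.float32))])
    for lo in np.arange(.08,.14,.01):
        k=W[reg&(p.min(1)>100)&(W[:,2]>lo)&(W[:,2]<lo+.01)&(W[:,1]<-.25)]
        if len(k)>4: print("  z",lo.round(2),len(k),"x",np.percentile(k[:,0],[2,50,98]).round(4),"y",np.percentile(k[:,1],[2,50,98]).round(4))
E
```

```text
scene green 1173 normal [-0.439  0.666 -0.604] mean [ 0.4156 -0.3073  0.0632] zrange [0.02  0.106] tilt 52.9 head 123.4
 green rect [array([-0.0028, -0.0009]), array([0.1125, 0.0781]), np.float64(33.3537)] h [-0.835 -0.55   0.   ] v [-0.332  0.504  0.797]
 bright rect 482 [array([-0.0355,  0.0499]), array([0.1322, 0.0747]), np.float64(10.5445)] vmax [0.0782 0.0839 0.0859]
 high pts 313 [ 0.4162 -0.25    0.1476] 0.4271 [array([ 0.4373, -0.2248]), array([0.1806, 0.0618]), np.float64(58.754)]
  z 0.08 41 x [0.4394 0.4493 0.4602] y [-0.2763 -0.2692 -0.2581]
  z 0.09 52 x [0.355  0.4372 0.4557] y [-0.2791 -0.2674 -0.2509]
  z 0.1 54 x [0.3957 0.4125 0.4582] y [-0.2846 -0.2765 -0.2501]
  z 0.11 105 x [0.3685 0.4052 0.4415] y [-0.2885 -0.2716 -0.251 ]
  z 0.12 64 x [0.3697 0.409  0.4269] y [-0.2896 -0.2576 -0.2502]
  z 0.13 6 x [0.4085 0.4129 0.4183] y [-0.2538 -0.2517 -0.2508]
top green 32 normal [-0.437  0.671 -0.599] mean [ 0.4159 -0.3147  0.0549] zrange [0.024 0.095] tilt 53.2 head 123.1
 green rect [array([-0.0034,  0.002 ]), array([0.1005, 0.0662]), np.float64(35.4356)] h [-0.838 -0.545  0.   ] v [-0.327  0.502  0.801]
 bright rect 586 [array([-0.0378,  0.064 ]), array([0.1297, 0.0746]), np.float64(12.2416)] vmax [0.0914 0.0952 0.0992]
 high pts 322 [ 0.4114 -0.2562  0.1182] 0.1369 [array([ 0.4191, -0.2471]), array([0.1215, 0.0545]), np.float64(20.7639)]
  z 0.08 42 x [0.4117 0.4452 0.4613] y [-0.2864 -0.2684 -0.2627]
  z 0.09 54 x [0.4151 0.4297 0.4518] y [-0.2809 -0.2693 -0.2559]
  z 0.1 48 x [0.3902 0.4092 0.4503] y [-0.2856 -0.274  -0.2508]
  z 0.11 80 x [0.3711 0.393  0.4369] y [-0.2864 -0.2768 -0.2503]
  z 0.12 52 x [0.3691 0.4068 0.428 ] y [-0.2877 -0.2592 -0.2507]
  z 0.13 8 x [0.3739 0.4091 0.4146] y [-0.2769 -0.2543 -0.2521]
```

```bash
python3 - <<'E'
from h import *
p=np.load("pics/scene1.npz")["p"];q=np.load("pics/top1.npz")["p"]
f=lambda i,x,y,w,h,s:cv2.resize(i[y:y+h,x:x+w],(int(w*s),int(h*s)),interpolation=cv2.INTER_CUBIC)
cv2.imwrite("pics/s2.png",np.hstack([f(p,305,270,90,90,4.4),f(q,350,200,90,90,4.4)]))
E
```

```text
(no output)
```

View pics/s2.png

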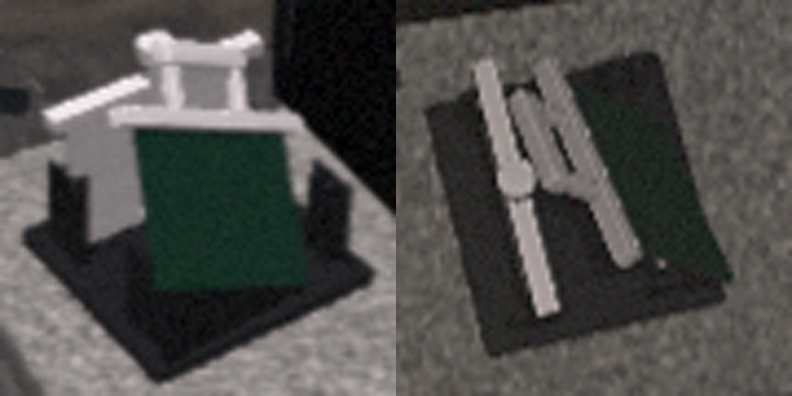

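The fitted pose shows the board leaning 48° toward the blank with its near ear raised and free at about (0.37,-0.28,0.12). The handle lies against the blank's knob. Plan: pinch the top bar near that ear, harder and more gently. Then lift, set it upright leaning on the outside of the posts, and re-grasp the handle.

```bash
cat >> h.py <<'E'
def frame(x,y):
    x=np.array(x,float);x/=np.linalg.norm(x);y=np.array(y,float);y-=x*(x@y);y/=np.linalg.norm(y)
    return R.from_matrix(np.stack([x,y,np.cross(x,y)],1))
def to(p,q):
    s=r.read_state(); print(s["time"],np.round(s["ee_pos"],4),"j",np.round(s["joint_positions"],2),"w",round(s["width"],4),"F",np.round(s["ft_force"],1),"->",rows(p,q).tolist())
BX0=np.array([.438,-.666,.603]);BY0=np.array([.88,.182,-.438]);BZ0=np.array([.182,.723,.666]);O0=np.array([.410,-.3338,.0347])
TX0=-BZ0*np.cos(.28)+BY0*np.sin(.28); QG=frame(TX0,BX0); PG=O0+.074*BZ0-.050*BY0
E
python3 - <<'E'
from h import *
print(QG.as_matrix().round(3),PG); to(PG-.15*QG.as_matrix()[:,0],QG)
E
```

```text
[[ 0.068  0.438 -0.896]
 [-0.645 -0.666 -0.375]
 [-0.761  0.603  0.237]] [ 0.379468 -0.289398  0.105884]
5.8 [ 0.4389 -0.0804  0.2987] j [-0.64 -0.18  0.63  1.76  0.1   1.53 -1.06] w 0.0005 F [ 1.  -1.3 -0. ] -> [0.3146, 0.2494, 0.4662, 0.0283, -0.1817, 0.4337]
```

```bash
python3 -m pendant '.315 .25 .466 .028 -.18 .434;.315 .25 .466 .028 -.18 .434;.315 .25 .466 .028 -.18 .434;.315 .25 .466 .028 -.18 .434;.315 .25 .466 .028 -.18 .434;.315 .25 .466 .028 -.18 .434;.315 .25 .466 .028 -.18 .434;.315 .25 .466 .028 -.18 .434' -.31
python3 - <<'E'
from h import *
to(PG-.06*QG.as_matrix()[:,0],QG)
E
```

```text
time: 6.6
ee_pos: [0.3694, -0.1934, 0.2203]
eef_rot: [-0.613, 0.084, 0.677, -0.398]
ft_force: [0.5, 0.0, -0.1]
width: 0.0298
6.6 [ 0.3694 -0.1934  0.2203] j [-0.57 -0.28  0.26  2.22  0.76  1.44 -1.63] w 0.0298 F [ 0.5  0.  -0.1] -> [0.3586, -0.0018, 0.0004, -0.0018, -0.0018, 0.0018]
```

```bash
python3 -m pendant '.1 0 0 0 0 0;.2 0 0 0 0 0;.3 0 0 0 0 0;.36 0 0 0 0 0;.36 0 0 0 0 0;.36 0 0 0 0 0'
python3 - <<'E'
from h import *
to(PG,QG)
q=cam("scene")[0]; d=cv2.resize(q[250:370,290:420],None,fx=4,fy=4,interpolation=cv2.INTER_CUBIC); cv2.imwrite("pics/e1.png",d)
E
```

```text
time: 7.2
ee_pos: [0.3759, -0.2506, 0.152]
eef_rot: [-0.613, 0.084, 0.676, -0.399]
ft_force: [-0.2, -0.3, 0.3]
width: 0.0299
7.2 [ 0.3759 -0.2506  0.152 ] j [-0.51 -0.19  0.37  2.3   0.84  1.21 -1.63] w 0.0299 F [-0.2 -0.3  0.3] -> [0.2412, -0.0016, 0.0023, -0.0012, -0.002, 0.0004]
```

View pics/e1.png

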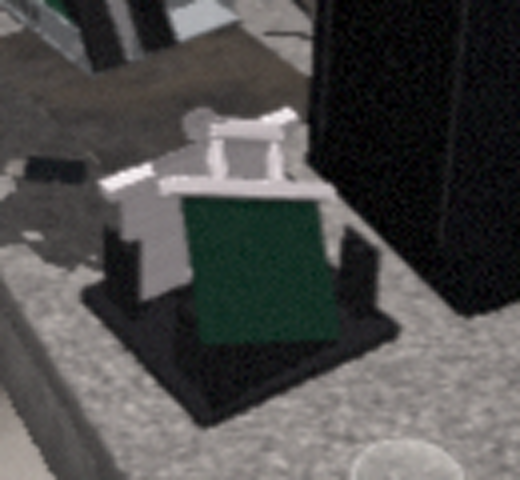

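```bash
python3 - <<'E'
from h import *
q,d,K,Rm,t=cam("scene"); s=r.read_state(); M=R.from_quat(s["eef_rot"]).as_matrix()
pts=[s["ee_pos"],s["ee_pos"]-.1*M[:,0],PG,O0+.119*BZ0]
for p in pts: c=Rm@p+t; uv=K@c/c[2]; print(np.round(p,3),uv[:2].round(0),"depth",c[2].round(3),"measured",d[int(uv[1]),int(uv[0])])
for p in pts: c=Rm@p+t; uv=K@c/c[2]; cv2.circle(q,(int(uv[0]),int(uv[1])),1,(0,0,255),-1)
cv2.imwrite("pics/e2.png",cv2.resize(q[120:370,200:440],None,fx=2.4,fy=2.4,interpolation=cv2.INTER_CUBIC))
E
```

```text
[ 0.376 -0.25   0.152] [328. 275.] depth 1.03 measured 1.290228
[ 0.369 -0.186  0.228] [312. 232.] depth 1.037 measured 1.0630894
[ 0.379 -0.289  0.106] [337. 302.] depth 1.024 measured 1.0244409
[ 0.432 -0.248  0.114] [349. 283.] depth 1.071 measured 1.0626348
```

View pics/e2.png

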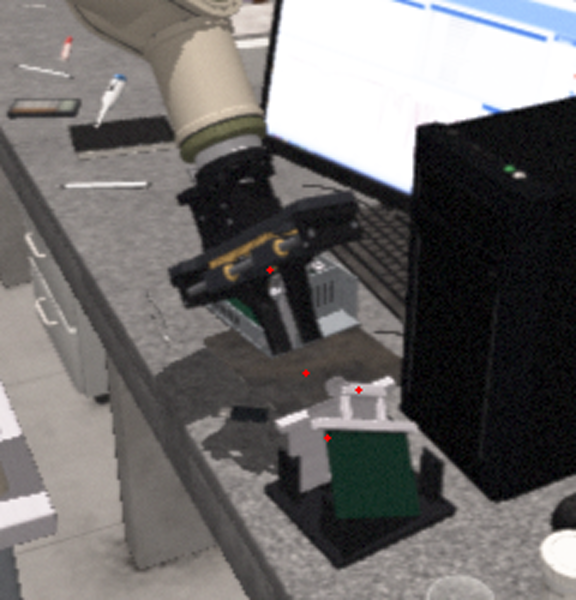

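The projected TCP (305,372) lies below the visible fingertips (~(298,346)), so the fingers may really end short of it. That would explain the slip. Checking with depth in tool coordinates.

```bash
python3 - <<'E'
from h import *
q,d,K,Rm,t=cam("scene"); s=r.read_state(); M=R.from_quat(s["eef_rot"]).as_matrix()
W=cloud(d,K,Rm,t).reshape(-1,3); L=(W-s["ee_pos"])@M
k=L[(L[:,0]>-.12)&(L[:,0]<.01)&(abs(L[:,1])<.07)&(abs(L[:,2])<.045)]*1000
for a in range(-120,10,6):
    b=k[(k[:,0]>=a)&(k[:,0]<a+6)]
    if len(b): print(a,len(b),"y",np.percentile(b[:,1],[2,50,98]).round(0),"z",np.percentile(b[:,2],[2,50,98]).round(0))
E
```

```text
-120 92 y [-44. -17.  50.] z [ 6. 36. 40.]
-114 128 y [-63.  10.  67.] z [ 3. 35. 40.]
-108 166 y [-57. -12.  63.] z [-23.  31.  40.]
-102 158 y [-43.  24.  49.] z [-30.  14.  39.]
-96 92 y [-40.  24.  45.] z [-12.   9.  16.]
-90 59 y [-28.  22.  36.] z [-10.   7.  13.]
-84 61 y [-29.  21.  34.] z [-10.   6.  12.]
-78 57 y [-26.  19.  32.] z [-10.   6.  13.]
-72 61 y [-27.  18.  31.] z [-10.   7.  13.]
-66 56 y [-24.   1.  31.] z [-8.  7. 13.]
-60 56 y [-24.  17.  28.] z [-11.   5.  12.]
-54 54 y [-24.  17.  26.] z [-9.  6. 12.]
-48 53 y [-21.  16.  27.] z [-9.  5. 12.]
-42 51 y [-21.  15.  27.] z [-8.  5. 12.]
-36 50 y [-22.  16.  26.] z [-9.  3. 12.]
-30 40 y [-22.  17.  26.] z [-9.  5. 12.]
```

Depth shows the real fingertips end about 26 mm behind the reported TCP along the tool, and the body is likewise about 30 mm back. So the first grip held only the top 2 mm of the handle. I'll allow for 26 mm from now on.

```bash
python3 -m pendant '.07 0 0 0 0 0;.15 0 0 0 0 0;.22 0 0 0 0 0;.28 0 0 0 0 0;.33 0 0 0 0 0;.345 0 0 0 0 0;.345 0 0 0 0 0'
python3 - <<'E'
from h import *
to(PG+.026*QG.as_matrix()[:,0],QG)
q,d,K,Rm,t=cam("scene"); np.savez("pics/e3.npz",p=q,d=d)
cv2.imwrite("pics/e3.png",cv2.resize(q[210:350,280:420],None,fx=4,fy=4,interpolation=cv2.INTER_CUBIC))
E
```

```text
time: 8.05
ee_pos: [0.382, -0.3058, 0.0857]
eef_rot: [-0.613, 0.084, 0.676, -0.4]
ft_force: [-0.3, -0.5, -0.1]
width: 0.0302
8.05 [ 0.382  -0.3058  0.0857] j [-0.43 -0.03  0.48  2.34  0.93  0.95 -1.66] w 0.0302 F [-0.3 -0.5 -0.1] -> [-0.0004, 0.0006, 0.0036, 0.0002, -0.0018, -0.0003]
```

View pics/e3.png

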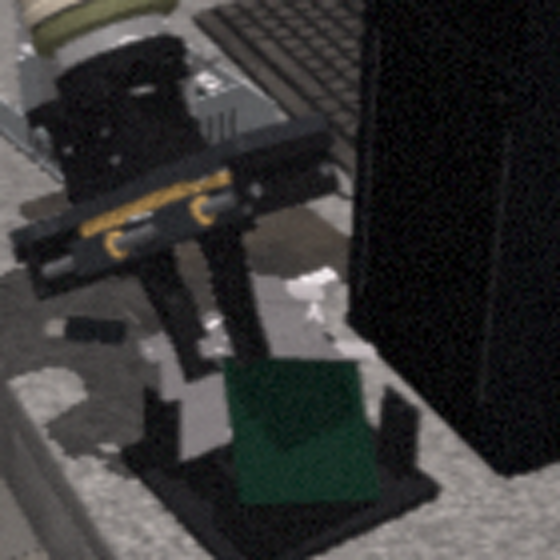

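The fingers straddle the near end of the top bar (tips ~(190,370) and (250,360)). Closing at 60 N.

```bash
python3 -m pendant '0 0 0 0 0 0;0 0 0 0 0 0;0 0 0 0 0 0;0 0 0 0 0 0;0 0 0 0 0 0' -1 60
python3 -m pendant '-.008 0 0 0 0 0;-.02 0 0 0 0 0;-.035 0 0 0 0 0;-.05 0 0 0 0 0;-.06 0 0 0 0 0;-.06 0 0 0 0 0'
python3 - <<'E'
from h import *
to(PG,QG)
q,d,K,Rm,t=cam("scene"); np.savez("pics/e4.npz",p=q,d=d)
cv2.imwrite("pics/e4.png",cv2.resize(q[210:350,280:420],None,fx=4,fy=4,interpolation=cv2.INTER_CUBIC))
E
```

```text
time: 8.6
ee_pos: [0.3821, -0.3058, 0.0856]
eef_rot: [-0.613, 0.084, 0.676, -0.4]
ft_force: [1.3, 0.3, -0.8]
width: 0.0112
time: 9.2
ee_pos: [0.381, -0.2958, 0.097]
eef_rot: [-0.613, 0.084, 0.676, -0.4]
ft_force: [-0.1, 0.5, -1.5]
width: 0.0112
9.2 [ 0.381  -0.2958  0.097 ] j [-0.45 -0.07  0.47  2.34  0.92  0.99 -1.65] w 0.0112 F [-0.1  0.5 -1.5] -> [-0.0438, 0.0018, 0.004, 0.0003, -0.0025, -0.0001]
```

View pics/e4.png

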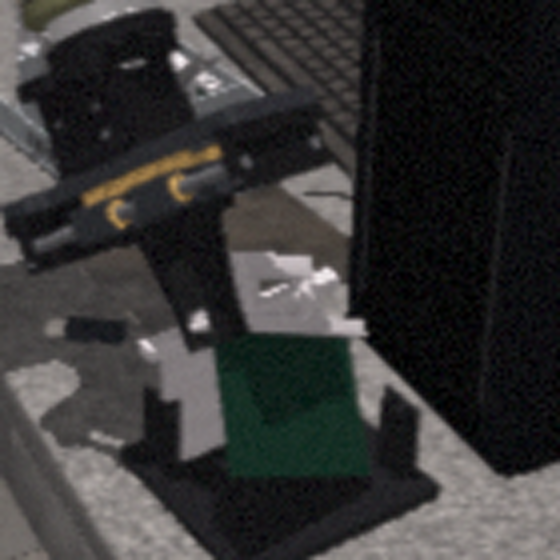

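The board is held (11.2 mm on a 12 mm bar) and lifted, with the blank still standing. Raise it and turn it upright.

```bash
cat >> h.py <<'E'
B0=R.from_matrix(np.stack([BX0,BY0,BZ0],1)); PGR=np.array([.3821,-.3058,.0856]); QGR=R.from_quat([-.613,.084,.676,-.4])
def board_target(O,head,lean=0): # head: board heading deg (x axis), lean>0: top toward -x (front)
    return np.array(O,float),R.from_euler("z",head,degrees=True)*R.from_euler("y",-lean,degrees=True)
def tool_for(O,B,O0=O0,B0=B0): # tool pose that puts gripped board at O,B
    q=B*B0.inv()*QGR; return O+(B*B0.inv()).apply(PGR-O0),q
E
python3 - <<'E'
from h import *
print(np.linalg.det(B0.as_matrix()))
O,B=board_target((.428,-.330,.12),-82); p,q=tool_for(O,B); print(p,q.as_matrix().round(2)); 
to(r.read_state()["ee_pos"]+[0,-.02,.06],R.from_quat(r.read_state()["eef_rot"])); to(p,q)
E
```

```text
0.9999999999999997
[ 0.38661872 -0.33564591  0.16908088] [[ 0.28  0.14 -0.95]
 [ 0.04 -0.99 -0.13]
 [-0.96  0.   -0.28]]
9.25 [ 0.3809 -0.2959  0.0969] j [-0.45 -0.07  0.47  2.34  0.92  0.99 -1.65] w 0.0115 F [-0.5 -0.4 -1.8] -> [-0.1314, 0.1981, 0.0865, 0.0, 0.0, 0.0]
9.25 [ 0.3809 -0.2959  0.0969] j [-0.45 -0.07  0.47  2.34  0.92  0.99 -1.65] w 0.0115 F [-0.5 -0.4 -1.8] -> [-0.116, 0.29, 0.1072, 0.2836, 0.273, -0.4292]
```

```bash
python3 -m pendant '-.02 .03 .01 0 0 0;-.05 .08 .03 0 0 0;-.09 .13 .055 0 0 0;-.12 .18 .075 0 0 0;-.13 .2 .087 .0 0 0;-.128 .225 .092 .035 .034 -.054;-.125 .25 .098 .09 .085 -.13;-.122 .27 .102 .14 .136 -.215'
python3 - <<'E'
from h import *
O,B=board_target((.428,-.330,.12),-82); p,q=tool_for(O,B); to(p,q)
E
```

```text
time: 10.05
ee_pos: [0.3858, -0.3311, 0.1675]
eef_rot: [0.718, -0.017, -0.654, 0.236]
ft_force: [0.1, 0.9, -2.8]
width: 0.0111
10.05 [ 0.3858 -0.3311  0.1675] j [-0.38 -0.28  0.72  2.13  0.54  1.02 -1.15] w 0.0111 F [ 0.1  0.9 -2.8] -> [0.0007, 0.0194, 0.0026, 0.1504, 0.1429, -0.2255]
```

```bash
python3 -m pendant '0 .004 0 .03 .028 -.045;0 .01 0 .07 .065 -.105;0 .015 .002 .11 .105 -.165;0 .018 .0025 .14 .135 -.21;0 .0194 .0026 .15 .143 -.2255;0 .0194 .0026 .15 .143 -.2255;0 .0194 .0026 .15 .143 -.2255'
cat >> h.py <<'E'
def greenfit(n="scene",reg=((.3,.56),(-.45,-.2),(.015,.35))):
    p,d,K,Rm,t=cam(n); W=cloud(d,K,Rm,t).reshape(-1,3);p=p.reshape(-1,3).astype(int)
    g=(p[:,1]>p[:,2]+10)&(p[:,1]>p[:,0]+3)
    for i in range(3): g&=(W[:,i]>reg[i][0])&(W[:,i]<reg[i][1])
    Q=W[g]
    for _ in range(4):
        n_=np.linalg.svd(Q-Q.mean(0))[2][2]; n_*=np.sign(n_[1]); e=(Q-Q.mean(0))@n_; Q=Q[abs(e)<.004]
    v=np.array([0,0,1.])-n_*n_[2]; v/=np.linalg.norm(v); h=np.cross(v,n_); C=Q.mean(0)
    G=np.stack([(Q-C)@h,(Q-C)@v],1); rc=cv2.minAreaRect(G.astype(np.float32)); (w,hh),a=rc[1],rc[2]
    if w<hh: a-=90
    a=np.radians(a); y=-(np.cos(a)*h+np.sin(a)*v); x=-n_; z=np.cross(x,y)
    cen=C+rc[0][0]*h+rc[0][1]*v; O=cen-.002*x-.04*z
    print("green",len(Q),"size",np.round(rc[1],4),"O",O.round(4),"y head",np.degrees(np.arctan2(y[1],y[0])).round(1),"x",x.round(3),"y",y.round(3),"z",z.round(3)); return O,R.from_matrix(np.stack([x,y,z],1))
E
python3 - <<'E'
from h import *
greenfit(); show()
E
```

```text
time: 10.75
ee_pos: [0.3861, -0.3352, 0.1683]
eef_rot: [0.796, 0.055, -0.601, 0.045]
ft_force: [0.8, -0.2, -1.1]
width: 0.0115
green 758 size [0.1099 0.073 ] O [ 0.4272 -0.3304  0.1185] y head 8.2 x [ 0.143 -0.99   0.014] y [ 0.989  0.142 -0.034] z [0.032 0.019 0.999]
10.8 [ 0.3862 -0.335   0.1684] y-angle -81.9 down [ 0.273  0.033 -0.962] F [ 0.5 -0.1 -0.9] w 0.0113
```

The board now hangs upright, within 2°. Since the fit is precise, I'll return it to its own groove, using the same green-face fit on the initial picture as reference.

```bash
sed -i 's/def greenfit(n="scene",/def greenfit(n="scene",src=None,/; s/    p,d,K,Rm,t=cam(n); W=cloud(d,K,Rm,t).reshape(-1,3);p=/    p,d,K,Rm,t=cam(n)\n    if src: z0=np.load(src);p,d=z0["p"],z0["d"]\n    W=cloud(d,K,Rm,t).reshape(-1,3);p=/' h.py
python3 - <<'E'
from h import *
import pickle
O1,B1=greenfit(src="pics/scene0.npz"); O2,B2=greenfit(); s=r.read_state(); P,Q=s["ee_pos"],R.from_quat(s["eef_rot"])
Bt=R.from_euler("z",np.degrees(np.arctan2(B1.as_matrix()[1,1],B1.as_matrix()[0,1]))-90,degrees=True)
for dz in(.085,.04,0):
    Ot=np.array([O1[0],O1[1],.010+dz]); D=Bt*B2.inv(); print(dz); to(Ot+D.apply(P-O2),D*Q)
E
```

```text
green 711 size [0.1165 0.353 ] O [ 0.4927 -0.296   0.1704] y head 15.3 x [ 0.145 -0.989  0.03 ] y [0.232 0.064 0.971] z [-0.962 -0.134  0.239]
green 798 size [0.1111 0.0744] O [ 0.4283 -0.3297  0.1172] y head 8.4 x [ 0.146 -0.989  0.008] y [ 0.989  0.145 -0.014] z [0.013 0.01  1.   ]
0.085
10.9 [ 0.3863 -0.335   0.1685] j [-0.52 -0.29  1.18  2.    0.08  1.05 -0.79] w 0.0111 F [ 0.6 -0.1 -1.9] -> [0.1622, -0.0751, -0.2368, -0.076, 0.0096, -0.028]
0.04
10.9 [ 0.3863 -0.335   0.1685] j [-0.52 -0.29  1.18  2.    0.08  1.05 -0.79] w 0.0111 F [ 0.6 -0.1 -1.9] -> [0.3353, -0.0761, -0.1873, -0.076, 0.0096, -0.028]
0
10.9 [ 0.3863 -0.335   0.1685] j [-0.52 -0.29  1.18  2.    0.08  1.05 -0.79] w 0.0111 F [ 0.6 -0.1 -1.9] -> [0.4891, -0.0769, -0.1433, -0.076, 0.0096, -0.028]
```

```bash
python3 - <<'E'
from h import *
O1,B1=greenfit(src="pics/scene0.npz",reg=((.37,.485),(-.34,-.285),(.02,.088)))
O2,B2=greenfit(); O3,B3=greenfit(); s=r.read_state(); P,Q=s["ee_pos"],R.from_quat(s["eef_rot"])
h1=np.arctan2(B1.as_matrix()[1,1],B1.as_matrix()[0,1]); y=O1+ (.4255-O1[0])*np.array([1,np.tan(h1),0]); print("slot",y)
Bt=R.from_euler("z",np.degrees(h1)-90,degrees=True); O2=(O2+O3)/2
for dz in(.085,.04,0):
    Ot=np.array([y[0],y[1],.010+dz]); D=Bt*B3.inv(); print(dz); to(Ot+D.apply(P-O2),D*Q)
E
```

```text
green 658 size [0.1087 0.0651] O [ 0.4243 -0.3106  0.0128] y head 8.2 x [ 0.144 -0.989  0.023] y [ 0.99   0.143 -0.013] z [0.009 0.025 1.   ]
green 742 size [0.1103 0.0743] O [ 0.4291 -0.3298  0.1166] y head 8.4 x [ 0.146 -0.989  0.008] y [ 0.989  0.146 -0.003] z [0.001 0.008 1.   ]
green 766 size [0.0702 0.1118] O [ 0.4293 -0.3303  0.1167] y head 8.3 x [ 0.144 -0.989  0.016] y [0.99  0.144 0.005] z [-0.007  0.015  1.   ]
slot [ 0.4255     -0.31042788  0.01283685]
0.085
11.05 [ 0.3862 -0.3354  0.1686] j [-0.52 -0.29  1.19  2.    0.08  1.05 -0.79] w 0.0114 F [ 0.5 -0.4 -2.5] -> [0.0814, -0.0769, 0.0259, 0.0035, -0.0032, -0.0103]
0.04
11.05 [ 0.3862 -0.3354  0.1686] j [-0.52 -0.29  1.19  2.    0.08  1.05 -0.79] w 0.0114 F [ 0.5 -0.4 -2.5] -> [0.2545, -0.0778, 0.0755, 0.0035, -0.0032, -0.0103]
0
11.05 [ 0.3862 -0.3354  0.1686] j [-0.52 -0.29  1.19  2.    0.08  1.05 -0.79] w 0.0114 F [ 0.5 -0.4 -2.5] -> [0.4083, -0.0786, 0.1195, 0.0035, -0.0032, -0.0103]
```

```bash
python3 -m pendant '.02 -.01 .005 0 0 0;.06 -.03 .015 .002 -.002 -.005;.1 -.05 .03 .0035 -.003 -.01;.14 -.07 .043 .0035 -.003 -.01;.17 -.077 .052 .0035 -.003 -.01;.18 -.077 .055 .0035 -.003 -.01;.18 -.077 .055 .0035 -.003 -.01;.18 -.077 .055 .0035 -.003 -.01'
python3 - <<'E'
from h import *
g=[greenfit(reg=((.3,.51),(-.4,-.25),(.015,.3))) for _ in range(3)]; s=r.read_state(); P,Q=s["ee_pos"],R.from_quat(s["eef_rot"]); O2=np.mean([a[0] for a in g],0);B3=g[1][1]
Bt=R.from_euler("z",8.2-90,degrees=True)
for dz in(.03,0):
    Ot=np.array([.4255,-.3104,.010+dz]); D=Bt*B3.inv(); print(dz); to(Ot+D.apply(P-O2),D*Q)
E
```

```text
time: 11.85
ee_pos: [0.3829, -0.3172, 0.1218]
eef_rot: [0.795, 0.058, -0.602, 0.038]
ft_force: [-0.5, 0.1, -1.6]
width: 0.0112
green 674 size [0.0717 0.1109] O [ 0.4248 -0.3112  0.0698] y head 8.0 x [ 0.139 -0.99  -0.014] y [0.99  0.139 0.002] z [-0.    -0.014  1.   ]
green 682 size [0.0734 0.1108] O [ 0.4242 -0.3111  0.0702] y head 8.1 x [ 0.141 -0.99  -0.019] y [0.99  0.141 0.001] z [ 0.002 -0.019  1.   ]
green 672 size [0.0714 0.1138] O [ 0.4268 -0.3108  0.0688] y head 7.9 x [ 0.138 -0.99  -0.017] y [0.989 0.137 0.054] z [-0.051 -0.024  0.998]
0.03
12.0 [ 0.3829 -0.3172  0.1219] j [-0.58 -0.26  1.26  2.09  0.04  0.95 -0.76] w 0.0113 F [-0.4  0.1 -1.3] -> [0.1142, -0.0049, 0.0308, -0.0045, -0.0008, 0.0122]
0
12.0 [ 0.3829 -0.3172  0.1219] j [-0.58 -0.26  1.26  2.09  0.04  0.95 -0.76] w 0.0113 F [-0.4  0.1 -1.3] -> [0.2297, -0.0036, 0.0634, -0.0045, -0.0008, 0.0122]
```

```bash
python3 - <<'E'
from h import *
s=r.read_state(); P,Q=s["ee_pos"],R.from_quat(s["eef_rot"]); O2=np.array([.4252,-.3111,.0696])
y=np.array([.990,.140,.010]);z=np.array([-.012,-.017,1]);y/=np.linalg.norm(y);x=np.cross(y,z);x/=np.linalg.norm(x);z=np.cross(x,y);B2=R.from_matrix(np.stack([x,y,z],1))
for dz in(.055,.03,0):
    Ot,Bt=board_target((.4255,-.3105,.010+dz),8.2-90,1.0); D=Bt*B2.inv(); print(dz); to(Ot+D.apply(P-O2),D*Q)
E
```

```text
0.055
12.0 [ 0.3829 -0.3172  0.1219] j [-0.58 -0.26  1.26  2.09  0.04  0.95 -0.76] w 0.0113 F [-0.4  0.1 -1.3] -> [0.0172, -0.0085, 0.0011, -0.0074, -0.0066, 0.0205]
0.03
12.0 [ 0.3829 -0.3172  0.1219] j [-0.58 -0.26  1.26  2.09  0.04  0.95 -0.76] w 0.0113 F [-0.4  0.1 -1.3] -> [0.1135, -0.0074, 0.0283, -0.0074, -0.0066, 0.0205]
0
12.0 [ 0.3829 -0.3172  0.1219] j [-0.58 -0.26  1.26  2.09  0.04  0.95 -0.76] w 0.0113 F [-0.4  0.1 -1.3] -> [0.2289, -0.0061, 0.0609, -0.0074, -0.0066, 0.0205]
```

Align, then lower to 20 mm below the post tops and check the force.

```bash
python3 -m pendant '.005 -.004 0 -.004 -.003 .01;.017 -.0085 .001 -.0074 -.0066 .0205;.017 -.0085 .001 -.0074 -.0066 .0205;.037 -.0083 .007 -.0074 -.0066 .0205;.057 -.008 .0125 -.0074 -.0066 .0205;.077 -.0078 .018 -.0074 -.0066 .0205;.095 -.0076 .023 -.0074 -.0066 .0205;.095 -.0076 .023 -.0074 -.0066 .0205'
python3 - <<'E'
from h import *
show(); greenfit(reg=((.37,.485),(-.4,-.25),(.015,.3)))
E
```

```text
time: 12.8
ee_pos: [0.3831, -0.3144, 0.0964]
eef_rot: [0.792, 0.05, -0.606, 0.051]
ft_force: [1.5, 0.2, -2.0]
width: 0.0114
12.8 [ 0.3831 -0.3144  0.0964] y-angle -81.9 down [ 0.261  0.016 -0.965] F [ 1.5  0.2 -2. ] w 0.0114
green 679 size [0.1103 0.0732] O [ 0.4246 -0.3099  0.0444] y head 8.2 x [ 0.143 -0.99   0.018] y [ 0.989  0.142 -0.032] z [0.029 0.023 0.999]
```

```bash
python3 -m pendant '.02 0 .006 0 0 0;.04 0 .012 0 0 0;.06 0 .017 0 0 0;.08 0 .023 0 0 0;.1 .001 .028 0 0 0;.115 .001 .033 0 0 0;.122 .001 .035 0 0 0;.122 .001 .035 0 0 0'
python3 - <<'E'
from h import *
show(); greenfit(reg=((.37,.485),(-.4,-.25),(.015,.3)))
E
```

```text
time: 13.65
ee_pos: [0.3828, -0.3158, 0.0651]
eef_rot: [0.792, 0.049, -0.606, 0.052]
ft_force: [1.5, 0.4, -3.2]
width: 0.0113
13.65 [ 0.3828 -0.3158  0.0651] y-angle -81.91 down [ 0.261  0.016 -0.965] F [ 1.5  0.4 -3.2] w 0.0113
green 573 size [0.0739 0.1121] O [ 0.4409 -0.309   0.0083] y head 8.4 x [ 0.142 -0.99   0.018] y [0.964 0.143 0.224] z [-0.224 -0.015  0.974]
```

```bash
python3 -m pendant '.005 0 .0015 0 0 0;.01 0 .003 0 0 0;.01 0 .003 0 0 0;.01 0 .003 0 0 0'; python3 -m pendant '.005 0 .0015 0 0 0;.01 0 .003 0 0 0;.01 0 .003 0 0 0;.01 0 .003 0 0 0'
```

```text
time: 14.1
ee_pos: [0.3829, -0.3156, 0.0628]
eef_rot: [0.793, 0.05, -0.605, 0.051]
ft_force: [0.2, 0.2, -2.7]
width: 0.0113
time: 14.5
ee_pos: [0.3828, -0.3158, 0.0601]
eef_rot: [0.793, 0.049, -0.605, 0.051]
ft_force: [1.4, 0.2, -2.9]
width: 0.0115
```

```bash
python3 -m pendant '.005 0 .0015 0 0 0;.01 0 .003 0 0 0;.01 0 .003 0 0 0;.01 0 .003 0 0 0'; python3 -m pendant '.005 0 .0015 0 0 0;.01 0 .003 0 0 0;.01 0 .003 0 0 0;.01 0 .003 0 0 0'
python3 - <<'E'
from h import *
p,d,K,Rm,t=cam("scene"); W=cloud(d,K,Rm,t).reshape(-1,3);b=p.reshape(-1,3).min(1)>110
Q=W[b&(W[:,0]>.39)&(W[:,0]<.49)&(W[:,1]>-.33)&(W[:,1]<-.285)&(W[:,2]>.11)&(W[:,2]<.16)]
print(len(Q),Q.mean(0).round(4),np.percentile(Q[:,2],[50,90,98]).round(4),[np.round(k,4) for k in cv2.minAreaRect(Q[:,:2].astype(np.float32))])
E
```

```text
time: 14.9
ee_pos: [0.3829, -0.3162, 0.0577]
eef_rot: [0.793, 0.049, -0.605, 0.051]
ft_force: [-1.0, 0.4, 5.0]
width: 0.0115
time: 15.3
ee_pos: [0.3832, -0.3186, 0.057]
eef_rot: [0.793, 0.048, -0.605, 0.051]
ft_force: [-16.5, 2.5, 37.2]
width: 0.0111
33 [ 0.4479 -0.3117  0.1342] [0.1349 0.1368 0.1372] [array([ 0.4476, -0.3104]), array([0.0127, 0.0151]), np.float64(83.7553)]
```

Seated: handle top at 0.136 as at the start. Ease off, release, retreat along the tool axis.

```bash
python3 -m pendant '-.01 0 -.003 0 0 0;-.011 0 -.003 0 0 0;-.011 0 -.003 0 0 0'; python3 -m pendant '0 0 0 0 0 0;0 0 0 0 0 0;0 0 0 0 0 0;-.04 0 0 0 0 0;-.1 0 0 0 0 0;-.25 0 0 0 0 0;-.4 0 0 0 0 0;-.5 0 0 0 0 0' -.4
python3 - <<'E'
from h import *
fit=0
for n in("scene","top"):
    p,d,K,Rm,t=cam(n); W=cloud(d,K,Rm,t).reshape(-1,3);b=p.reshape(-1,3).min(1)>120
    for nm,y0,y1,z0,z1 in(("handle",-.34,-.285,.128,.145),("bar",-.34,-.285,.094,.106),("blankbar",-.26,-.215,.094,.106)):
        Q=W[b&(W[:,0]>.35)&(W[:,0]<.5)&(W[:,1]>y0)&(W[:,1]<y1)&(W[:,2]>z0)&(W[:,2]<z1)]
        if len(Q)>8: print(n,nm,len(Q),Q.mean(0).round(4),[np.round(k,4) for k in cv2.minAreaRect(Q[:,:2].astype(np.float32))])
greenfit(reg=((.37,.485),(-.34,-.285),(.02,.088)))
s=r.read_state();to((.4255,-.309,.2),yaw(-82))
E
```

```text
time: 15.65
ee_pos: [0.3828, -0.316, 0.0578]
eef_rot: [0.793, 0.049, -0.605, 0.052]
ft_force: [-1.5, -2.0, 3.2]
width: 0.0113
time: 16.45
ee_pos: [0.3497, -0.3183, 0.1811]
eef_rot: [0.794, 0.049, -0.604, 0.052]
ft_force: [1.0, 0.6, -0.8]
width: 0.026
scene handle 145 [ 0.4232 -0.3101  0.134 ] [array([ 0.4249, -0.3075]), array([0.0603, 0.0154]), np.float64(10.1446)]
scene bar 208 [ 0.422  -0.3114  0.0989] [array([ 0.4268, -0.3095]), array([0.1313, 0.0164]), np.float64(7.4366)]
scene blankbar 238 [ 0.4145 -0.2373  0.0988] [array([ 0.4155, -0.2363]), array([0.1302, 0.0159]), np.float64(8.1871)]
top handle 129 [ 0.4243 -0.3078  0.136 ] [array([ 0.4234, -0.3079]), array([0.0599, 0.0109]), np.float64(7.1276)]
top bar 91 [ 0.4517 -0.3051  0.1002] [array([ 0.4384, -0.3073]), array([0.1034, 0.0116]), np.float64(7.9193)]
top blankbar 214 [ 0.4213 -0.2343  0.1   ] [array([ 0.4193, -0.2344]), array([0.1205, 0.0118]), np.float64(7.9262)]
green 777 size [0.1117 0.0667] O [ 0.4255 -0.3109  0.0133] y head 8.1 x [ 0.142 -0.989  0.032] y [ 0.99   0.141 -0.006] z [0.002 0.033 0.999]
16.6 [ 0.3503 -0.3184  0.1795] j [-0.3  -0.36  0.94  2.07  0.13  1.09 -0.84] w 0.0259 F [ 0.3  0.6 -0.6] -> [0.0014, 0.0069, -0.3138, 0.0027, -0.1786, -0.0147]
```

The board is back in its groove, upright, with the blank shifted about 3 mm. Now re-grasp the handle with the 26 mm correction.

```bash
python3 -m pendant '-.1 0 -.1 0 -.04 0;-.1 .007 -.25 .003 -.12 -.01;-.1 .007 -.3138 .003 -.1786 -.0147;-.1 .007 -.3138 .003 -.1786 -.0147;-.1 .007 -.3138 .003 -.1786 -.0147;-.1 .007 -.3138 .003 -.1786 -.0147' -.3
python3 - <<'E'
from h import *
to((.4245,-.3085,.083),yaw(-82))
E
```

```text
time: 17.2
ee_pos: [0.418, -0.3089, 0.2216]
eef_rot: [-0.703, -0.049, 0.708, -0.05]
ft_force: [-1.0, -0.8, -0.3]
width: 0.0304
17.2 [ 0.418  -0.3089  0.2216] j [-0.41  0.11  1.04  1.74 -0.09  1.36 -0.79] w 0.0304 F [-1.  -0.8 -0.3] -> [0.5542, 0.0021, -0.0297, 0.0001, 0.0043, 0.0]
```

```bash
python3 -m pendant '.1 .002 -.03 0 .004 0;.25 .002 -.03 0 .004 0;.38 .002 -.03 0 .004 0;.47 .002 -.03 0 .004 0;.53 .002 -.03 0 .004 0;.55 .002 -.03 0 .004 0;.55 .002 -.03 0 .004 0'; python3 -m pendant '0 0 0 0 0 0;0 0 0 0 0 0;0 0 0 0 0 0;0 0 0 0 0 0;0 0 0 0 0 0' -1 60
python3 - <<'E'
from h import *
show()
p,d,K,Rm,t=cam("scene"); s=r.read_state(); M=R.from_quat(s["eef_rot"]).as_matrix()
W=cloud(d,K,Rm,t).reshape(-1,3); L=(W-s["ee_pos"])@M; dk=p.reshape(-1,3).max(1)<75
k=L[dk&(L[:,0]>-.09)&(L[:,0]<.015)&(abs(L[:,1])<.03)&(abs(L[:,2])<.02)]*1000
print(np.histogram(k[:,0],np.arange(-90,16,5)))
E
```

```text
time: 17.9
ee_pos: [0.4252, -0.3085, 0.0858]
eef_rot: [0.707, 0.049, -0.704, 0.049]
ft_force: [-0.6, -0.9, 0.2]
width: 0.0308
time: 18.4
ee_pos: [0.4261, -0.3087, 0.0862]
eef_rot: [0.707, 0.049, -0.704, 0.049]
ft_force: [-0.2, -0.1, 4.5]
width: 0.0114
18.4 [ 0.4261 -0.3087  0.0862] y-angle -81.99 down [ 0.004  0.001 -1.   ] F [-0.2 -0.1  4.5] w 0.0114
(array([ 0,  1,  8, 11, 22, 26, 31, 31, 23, 18, 20, 14, 10,  0,  0,  0,  0,
        6, 25, 25, 22]), array([-90, -85, -80, -75, -70, -65, -60, -55, -50, -45, -40, -35, -30,
       -25, -20, -15, -10,  -5,   0,   5,  10,  15]))
```

```bash
python3 -m pendant '-.015 0 0 0 0 0;-.05 0 0 0 0 0;-.1 0 0 0 0 0;-.15 0 0 0 0 0;-.2 0 0 0 0 0;-.25 0 0 0 0 0;-.29 0 0 0 0 0;-.3 0 0 0 0 0'
python3 -m pendant '-.03 0 0 0 0 0;-.08 0 0 0 0 0;-.14 0 0 0 0 0;-.2 0 0 0 0 0;-.26 0 0 0 0 0;-.32 0 0 0 0 0;-.36 0 0 0 0 0;-.37 0 0 0 0 0'
python3 - <<'E'
from h import *
show(((.45,-.1,.265),-40)); greenfit(reg=((.35,.49),(-.4,-.25),(.015,.4)))
E
```

```text
time: 19.25
ee_pos: [0.426, -0.3086, 0.162]
eef_rot: [0.707, 0.05, -0.704, 0.049]
ft_force: [0.8, 0.7, -1.3]
width: 0.0114
time: 20.05
ee_pos: [0.4256, -0.3089, 0.2545]
eef_rot: [0.707, 0.049, -0.704, 0.049]
ft_force: [0.6, 0.7, -1.4]
width: 0.0113
20.05 [ 0.4256 -0.3089  0.2545] y-angle -82.0 down [ 0.005  0.001 -1.   ] F [ 0.6  0.7 -1.4] w 0.0113
to (0.45, -0.1, 0.265) -40 [-0.0408 -0.8137 -0.2132 -0.4887 -0.003  -0.0011]
green 1063 size [0.1117 0.0762] O [ 0.4251 -0.3107  0.1769] y head 8.0 x [ 0.139 -0.99   0.008] y [ 0.99   0.139 -0.016] z [0.014 0.01  1.   ]
```

```bash
python3 -m pendant '-.01 -.03 -.01 -.01 0 0;-.03 -.12 -.03 -.06 0 0;-.04 -.24 -.06 -.14 -.001 0;-.04 -.37 -.1 -.22 -.002 0;-.04 -.5 -.13 -.3 -.003 -.001;-.04 -.63 -.165 -.38 -.003 -.001;-.04 -.74 -.195 -.45 -.003 -.001;-.04 -.8 -.21 -.485 -.003 -.001'
python3 - <<'E'
from h import *
show(((.4635,.0891,.265),10.5))
E
```

```text
time: 20.9
ee_pos: [0.4491, -0.1002, 0.263]
eef_rot: [-0.64, -0.3, 0.641, -0.299]
ft_force: [0.3, -0.2, -2.0]
width: 0.011
20.9 [ 0.4491 -0.1002  0.263 ] y-angle -39.89 down [-0.002  0.    -1.   ] F [ 0.3 -0.2 -2. ] w 0.011
to (0.4635, 0.0891, 0.265) 10.5 [-7.900e-03 -4.415e-01 -6.179e-01 -5.863e-01  1.000e-04  1.700e-03]
```

```bash
python3 -m pendant '0 -.02 -.03 -.02 0 0;0 -.07 -.1 -.08 0 0;-.004 -.14 -.2 -.18 0 0;-.008 -.22 -.31 -.28 0 0;-.008 -.3 -.42 -.39 0 0;-.008 -.37 -.52 -.48 0 0;-.008 -.43 -.6 -.56 0 .0015;-.008 -.4415 -.618 -.5863 0 .0017'
python3 -m pendant '0 0 0 0 0 0;0 0 0 0 0 0'
python3 - <<'E'
from h import *
show(((.4635,.0891,.265),10.5),((.4635,.0891,.2),10.5))
for n in("scene","top"):
    p,d,K,Rm,t=cam(n); np.savez(f"pics/{n}5.npz",p=p,d=d); W=cloud(d,K,Rm,t); 
    a=np.radians(10.5); L=(W-[.4635,.0891,0])@np.array([[np.cos(a),-np.sin(a),0],[np.sin(a),np.cos(a),0],[0,0,1]])
    m=(p.min(2)>105)&(abs(L[...,0])<.03)&(abs(L[...,1])<.09)&(L[...,2]>.25)&(L[...,2]<.275)
    Q=L[m]; 
    if len(Q): print(n,"topbar",len(Q),Q.mean(0).round(4),"y",np.percentile(Q[:,1],[1,99]).round(4),"x",np.percentile(Q[:,0],[2,98]).round(4),[np.round(k,4) for k in cv2.minAreaRect(Q[:,:2].astype(np.float32))])
p=np.load("pics/scene5.npz")["p"];q=np.load("pics/top5.npz")["p"]
cv2.imwrite("pics/v11.png",np.hstack([cv2.resize(p[140:280,220:370],None,fx=2.6,fy=2.6,interpolation=2),cv2.resize(q[150:290,160:310],None,fx=2.6,fy=2.6,interpolation=2)]))
E
```

```text
time: 21.7
ee_pos: [0.465, 0.0882, 0.265]
eef_rot: [0.452, 0.543, -0.453, 0.544]
ft_force: [-0.1, 0.2, -1.2]
width: 0.0115
time: 21.9
ee_pos: [0.4653, 0.0847, 0.2653]
eef_rot: [0.455, 0.541, -0.455, 0.541]
ft_force: [-0.1, -0.2, -2.7]
width: 0.0116
21.9 [0.4653 0.0847 0.2653] y-angle 9.86 down [ 0.001 -0.001 -1.   ] F [-0.1 -0.2 -2.7] w 0.0116
to (0.4635, 0.0891, 0.265) 10.5 [ 0.0012 -0.0039 -0.0185 -0.0075  0.0007 -0.0002]
to (0.4635, 0.0891, 0.2) 10.5 [ 2.612e-01 -4.000e-03 -1.870e-02 -7.500e-03  7.000e-04 -2.000e-04]
scene topbar 89 [-0.0057 -0.004   0.2641] y [-0.071  0.055] x [-0.0123  0.0024] [array([-0.0043, -0.0064]), array([0.0141, 0.1308]), np.float64(3.1316)]
```

View pics/v11.png

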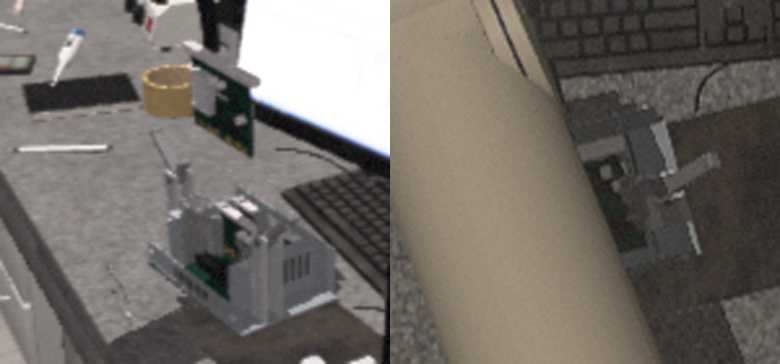

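Board held over the slot, components to the front (left crop ~(215,95)). The chassis is below, levers open. Correct the remaining offset and re-measure the bar in the chassis frame.

```bash
python3 -m pendant '0 -.002 -.009 -.004 .0007 0;.001 -.004 -.0185 -.0075 .0007 0;.001 -.004 -.0185 -.0075 .0007 0;.001 -.004 -.0185 -.0075 .0007 0'
python3 - <<'E'
from h import *
show(((.4635,.0891,.265),10.5))
a=np.radians(10.5); T=np.array([[np.cos(a),-np.sin(a),0],[np.sin(a),np.cos(a),0],[0,0,1]])
p,d,K,Rm,t=cam("scene"); W=cloud(d,K,Rm,t); L=(W-[.4635,.0891,0])@T; pm=p.min(2)
s=r.read_state(); print("tcp in ch",((s["ee_pos"]-[.4635,.0891,0])@T).round(4))
for nm,z0,z1 in(("bartop",.272,.283),("barfront",.26,.272),("handletop",.305,.32)):
    Q=L[(pm>105)&(abs(L[...,0])<.03)&(abs(L[...,1])<.09)&(L[...,2]>z0)&(L[...,2]<z1)]
    if len(Q)<5: continue
    k=np.polyfit(Q[:,1],Q[:,0],1); print(nm,len(Q),"y",np.percentile(Q[:,1],[1,99]).round(4),"x",np.percentile(Q[:,0],[2,50,98]).round(4),"slope",np.degrees(k[0]).round(2),"z",Q[:,2].mean().round(4))
G=(p[...,1]>p[...,2].astype(int)+10)&(abs(L[...,0])<.03)&(abs(L[...,1])<.08)&(L[...,2]>.19)&(L[...,2]<.265); Q=L[G]
A=np.c_[Q[:,1:],np.ones(len(Q))]; k=np.linalg.lstsq(A,Q[:,0],rcond=None)[0]; e=Q[:,0]-A@k; o=abs(e)<.004;k=np.linalg.lstsq(A[o],Q[o,0],rcond=None)[0]
print("green",o.sum(),"dx/dy,dx/dz",k[:2].round(4),"x at y0,z.23",(k[1]*.23+k[2]).round(4),"y",np.percentile(Q[:,1],[.5,99.5]).round(4),"z",np.percentile(Q[:,2],[.5,99.5]).round(4))
E
```

```text
time: 22.4
ee_pos: [0.4632, 0.0905, 0.2652]
eef_rot: [0.451, 0.545, -0.451, 0.544]
ft_force: [0.5, -0.4, -1.6]
width: 0.0114
22.4 [0.4632 0.0905 0.2652] y-angle 10.72 down [ 0.001  0.001 -1.   ] F [ 0.5 -0.4 -1.6] w 0.0114
to (0.4635, 0.0891, 0.265) 10.5 [ 0.0008  0.0001  0.0056  0.0025 -0.0004 -0.0005]
tcp in ch [-0.      0.0013  0.2652]
bartop 140 y [-0.0656  0.0634] x [-0.0077 -0.0037  0.0051] slope -0.86 z 0.2773
barfront 14 y [-0.0656  0.056 ] x [-0.0051 -0.0041  0.0026] slope -1.78 z 0.2703
handletop 28 y [-0.0331 -0.0104] x [-0.0074 -0.0046  0.    ] slope -7.56 z 0.3115
green 146 dx/dy,dx/dz [-0.0065 -0.0201] x at y0,z.23 -0.0008 y [-0.0537  0.0497] z [0.1938 0.2644]
```

```bash
python3 -m pendant '.03 0 -.002 .0045 0 0;.08 0 -.002 .0045 0 0;.14 0 -.002 .0045 0 0;.2 0 -.002 .0045 0 0;.26 0 -.002 .0045 0 0;.31 0 -.002 .0045 0 0;.34 0 -.002 .0045 0 0;.35 0 -.002 .0045 0 0'
python3 -m pendant '.02 0 0 0 0 0;.05 0 0 0 0 0;.08 0 0 0 0 0;.1 0 0 0 0 0;.1 0 0 0 0 0'
```

```text
time: 23.25
ee_pos: [0.4628, 0.0908, 0.1767]
eef_rot: [0.453, 0.543, -0.453, 0.543]
ft_force: [-0.2, -0.6, -0.6]
width: 0.0111
time: 23.75
ee_pos: [0.4628, 0.0909, 0.1519]
eef_rot: [0.453, 0.543, -0.453, 0.543]
ft_force: [0.0, 0.6, -1.8]
width: 0.0113
```

```bash
python3 - <<'E'
from h import *
show(((.4635,.0891,.0976),10.5))
E
```

```text
23.75 [0.4628 0.0909 0.1519] y-angle 10.33 down [-0.001  0.    -1.   ] F [ 0.   0.6 -1.8] w 0.0113
to (0.4635, 0.0891, 0.0976) 10.5 [ 2.173e-01  1.600e-03  7.600e-03 -1.900e-03 -2.000e-04  3.000e-04]
```

In the funnels without contact force. Continue down.

```bash
python3 -m pendant '.02 0 0 0 0 0;.05 0 0 0 0 0;.08 0 0 0 0 0;.1 0 0 0 0 0;.1 0 0 0 0 0'; python3 -m pendant '.02 0 0 0 0 0;.05 0 0 0 0 0;.08 0 0 0 0 0;.1 0 0 0 0 0;.1 0 0 0 0 0'
```

```text
time: 24.25
ee_pos: [0.463, 0.0909, 0.1269]
eef_rot: [0.453, 0.543, -0.453, 0.543]
ft_force: [0.5, 0.2, -2.5]
width: 0.0114
time: 24.75
ee_pos: [0.4631, 0.0909, 0.1019]
eef_rot: [0.453, 0.543, -0.453, 0.543]
ft_force: [0.8, -0.4, -1.8]
width: 0.0111
```

```bash
python3 -m pendant '.006 0 0 0 0 0;.012 0 0 0 0 0;.012 0 0 0 0 0'; python3 -m pendant '.004 0 0 0 0 0;.004 0 0 0 0 0;.004 0 0 0 0 0'
```

```text
time: 25.05
ee_pos: [0.4633, 0.0911, 0.0997]
eef_rot: [0.453, 0.543, -0.453, 0.543]
ft_force: [0.8, -0.2, -1.6]
width: 0.0114
time: 25.35
ee_pos: [0.4633, 0.0911, 0.0987]
eef_rot: [0.453, 0.543, -0.453, 0.543]
ft_force: [0.7, 0.3, -1.7]
width: 0.0113
```

```bash
python3 -m pendant '.004 0 0 0 0 0;.004 0 0 0 0 0'
```

```text
time: 25.55
ee_pos: [0.4633, 0.0911, 0.0976]
eef_rot: [0.453, 0.543, -0.453, 0.543]
ft_force: [0.4, 0.7, -1.4]
width: 0.0111
```

```bash
python3 -m pendant '.004 0 0 0 0 0;.004 0 0 0 0 0';python3 -m pendant '.004 0 0 0 0 0;.004 0 0 0 0 0'
```

```text
time: 25.75
ee_pos: [0.4632, 0.0911, 0.0966]
eef_rot: [0.453, 0.543, -0.453, 0.543]
ft_force: [1.4, 0.7, -1.7]
width: 0.0114
time: 25.95
ee_pos: [0.4635, 0.0911, 0.0959]
eef_rot: [0.453, 0.543, -0.453, 0.543]
ft_force: [0.2, -0.2, 3.0]
width: 0.0112
```

Contact with the sockets (+3 N). Release and rise.

```bash
python3 -m pendant '0 0 0 0 0 0;0 0 0 0 0 0;0 0 0 0 0 0;0 0 0 0 0 0;0 0 0 0 0 0' -.3; python3 -m pendant '-.03 0 0 0 0 0;-.1 0 0 0 0 0;-.2 0 0 0 0 0;-.35 0 0 0 0 0;-.5 0 0 0 0 0;-.5 0 0 0 0 0;-.5 0 0 0 0 0'
cat >> h.py <<'E'
C0=np.array([.4635,.0891,0]);CA=np.radians(10.5);CT=np.array([[np.cos(CA),-np.sin(CA),0],[np.sin(CA),np.cos(CA),0],[0,0,1]])
def ch(p): return C0+CT@np.array(p,float)   # chassis -> world
def chview(n="scene"):
    p,d,K,Rm,t=cam(n); W=cloud(d,K,Rm,t); L=(W-C0)@CT; pm=p.min(2)
    def st(nm,m):
        Q=L[m&(abs(L[...,0])<.025)]
        if len(Q)>4: print(n,nm,len(Q),"x",(1000*np.percentile(Q[:,0],[2,50,98])).round(1),"y",(1000*np.percentile(Q[:,1],[2,50,98])).round(1),"z",(1000*np.percentile(Q[:,2],[2,50,98])).round(1))
    z=L[...,2];y=L[...,1]
    st("handle",(pm>105)&(abs(y)<.034)&(z>.12)&(z<.16)); st("bar",(pm>105)&(abs(y)<.07)&(z>.092)&(z<.117))
    st("leverL",(y>.082)&(y<.16)&(z>.115)&(z<.2)); st("leverR",(y<-.082)&(y>-.16)&(z>.115)&(z<.2))
    return p
E
python3 - <<'E'
from h import *
show(); chview(); chview("top"); to(ch((0,.175,.23)),yaw(10.5))
E
```

```text
time: 26.45
ee_pos: [0.4632, 0.0911, 0.0956]
eef_rot: [0.453, 0.543, -0.453, 0.543]
ft_force: [-0.1, -0.5, 0.3]
width: 0.0297
time: 27.15
ee_pos: [0.4636, 0.0911, 0.2215]
eef_rot: [0.454, 0.543, -0.452, 0.543]
ft_force: [-1.0, -0.0, -0.4]
width: 0.0307
27.15 [0.4636 0.0911 0.2215] y-angle 10.33 down [ 0.002  0.002 -1.   ] F [-1.  -0.  -0.4] w 0.0307
scene handle 112 x [-7.5 -2.7  4.9] y [-30.2  -4.   28.3] z [122.3 141.  146.8]
scene bar 145 x [-7.1 -2.4  6.4] y [-64.1  -0.8  62.6] z [100.5 108.9 113.7]
scene leverL 86 x [-6.5 -0.8  8.8] y [ 84.  116.1 135.7] z [115.8 130.6 150.2]
scene leverR 73 x [-6.9 -2.7  7.7] y [-136.1 -120.6  -82.8] z [115.3 138.6 156. ]
top leverL 44 x [-8.  -0.8  6.1] y [129.4 133.7 141. ] z [140.6 146.8 152.9]
top leverR 170 x [-8.3 -1.3  9.8] y [-135.1 -110.4  -83.1] z [115.3 135.7 157.9]
27.25 [0.4627 0.0908 0.22  ] j [-0.94 -0.06  0.63  1.84  0.04  1.35 -0.14] w 0.0304 F [ 0.3 -0.9 -0.6] -> [-0.0398, -0.0001, -0.6927, -0.0019, -0.0002, 0.0003]
```

The board rests on the sockets (bar top ~110 mm, handle top ~146), levers open. Now the left lever: shut the fingers, go outside it and push inward.

```bash
python3 -m pendant '-.04 0 -.12 0 0 0;-.04 0 -.28 0 0 0;-.04 0 -.44 0 0 0;-.04 0 -.6 0 0 0;-.04 0 -.693 0 0 0;-.04 0 -.693 0 0 0;-.04 0 -.693 0 0 0' -1 20
python3 - <<'E'
from h import *
to(ch((0,.175,.112)),yaw(10.5))
E
```

```text
time: 27.95
ee_pos: [0.4318, 0.2609, 0.2297]
eef_rot: [0.452, 0.543, -0.453, 0.543]
ft_force: [0.4, 0.2, -0.1]
width: 0.0002
27.95 [0.4318 0.2609 0.2297] j [-1.09  0.03  0.47  1.74 -0.02  1.37 -0.44] w 0.0002 F [ 0.4  0.2 -0.1] -> [0.4707, 0.0, -0.0018, -0.0017, 0.0008, 0.0007]
```

```bash
python3 -m pendant '.12 0 0 0 0 0;.28 0 0 0 0 0;.4 0 0 0 0 0;.46 0 0 0 0 0;.47 0 0 0 0 0;.47 0 0 0 0 0'
python3 -m pendant '0 0 .03 0 0 0;0 0 .07 0 0 0;-.005 0 .11 0 0 0;-.015 0 .15 0 0 0;-.025 0 .19 0 0 0;-.035 0 .23 0 0 0;-.04 0 .25 0 0 0'
python3 - <<'E'
from h import *
show(); chview(); s=r.read_state(); print("tcp ch",((s["ee_pos"]-C0)@CT).round(4)); to(ch((0,.095,.125)),yaw(10.5))
E
```

```text
time: 28.55
ee_pos: [0.4325, 0.2605, 0.1134]
eef_rot: [0.453, 0.543, -0.453, 0.543]
ft_force: [0.2, 0.8, 0.3]
width: 0.0004
time: 29.25
ee_pos: [0.4441, 0.1991, 0.1242]
eef_rot: [0.454, 0.543, -0.452, 0.543]
ft_force: [0.9, 3.9, 2.2]
width: 0.0002
29.25 [0.4441 0.1991 0.1242] y-angle 10.26 down [ 0.002  0.002 -1.   ] F [0.9 3.9 2.2] w 0.0002
scene handle 106 x [-6.2 -2.6  5.2] y [-29.2  -4.3  28.8] z [120.9 139.8 146.6]
scene bar 144 x [-7.8 -2.7  6.1] y [-65.2  -6.   60.5] z [101.9 108.4 114.8]
scene leverL 223 x [-13.1  -2.2  12.2] y [ 84.2  98.4 119.8] z [117.7 169.3 199. ]
scene leverR 76 x [-7.4 -2.6  8.2] y [-136.4 -119.6  -82.8] z [115.3 136.8 156.7]
tcp ch [0.001  0.1112 0.1241]
29.3 [0.4442 0.1986 0.1241] j [-1.01  0.07  0.52  1.94 -0.04  1.14 -0.29] w 0.0004 F [-0.6  1.2  0.8] -> [-0.0037, -0.0037, 0.0648, -0.0032, -0.0011, -0.0013]
```

Contact and moving, a few N. Push to the stop.

```bash
python3 -m pendant '0 0 .015 0 0 0;0 0 .03 0 0 0;0 0 .045 0 0 0;0 0 .06 0 0 0;0 0 .06 0 0 0'
python3 -m pendant '0 0 .008 0 0 0;0 0 .016 0 0 0;0 0 .016 0 0 0'
python3 - <<'E'
from h import *
s=r.read_state(); print("tcp ch",((s["ee_pos"]-C0)@CT).round(4))
E
```

```text
time: 29.8
ee_pos: [0.4461, 0.1848, 0.123]
eef_rot: [0.453, 0.543, -0.453, 0.543]
ft_force: [1.0, 3.4, 0.2]
width: 0.0005
time: 30.1
ee_pos: [0.4462, 0.1837, 0.1232]
eef_rot: [0.453, 0.544, -0.451, 0.543]
ft_force: [-0.5, 12.2, -2.4]
width: 0.0003
tcp ch [0.0002 0.0962 0.1232]
```

```bash
python3 -m pendant '0 0 .01 0 0 0;0 0 .016 0 0 0;0 0 .016 0 0 0'
python3 - <<'E'
from h import *
s=r.read_state(); print("tcp ch",((s["ee_pos"]-C0)@CT).round(4)); chview()
E
```

```text
time: 30.4
ee_pos: [0.4463, 0.1829, 0.1233]
eef_rot: [0.454, 0.546, -0.45, 0.543]
ft_force: [-2.8, 22.6, -4.7]
width: 0.0009
tcp ch [0.0002 0.0953 0.1233]
scene handle 91 x [-7.  -2.9  5.4] y [-28.6  -7.3  26.2] z [122.3 135.8 140.1]
scene bar 155 x [-7.1 -2.1  6. ] y [-62.7  -3.5  61.2] z [ 94.2 102.  115.6]
scene leverL 141 x [-14.8  -5.6  12.8] y [ 82.1  86.4 105.4] z [117.5 177.1 199.5]
scene leverR 73 x [-6.3 -2.7  8.6] y [-136.7 -119.3  -82.8] z [116.3 138.5 157.4]
```

The left lever is at its stop and the board has dropped about 6 mm. Back out and go round to the right lever.

```bash
python3 -m pendant '0 0 -.06 0 0 0;0 0 -.16 0 0 0;-.1 0 -.22 0 0 0;-.3 0 -.22 0 0 0;-.43 0 -.2 0 0 0;-.43 0 -.1 0 0 0;-.43 0 .1 0 0 0;-.43 0 .28 0 0 0'
python3 - <<'E'
from h import *
to(ch((0,-.175,.23)),yaw(10.5)); chview("top"); chview()
E
```

```text
time: 31.25
ee_pos: [0.4599, 0.1059, 0.2304]
eef_rot: [0.453, 0.543, -0.453, 0.543]
ft_force: [0.7, -0.6, -0.7]
width: 0.0008
31.25 [0.4599 0.1059 0.2304] j [-0.95 -0.06  0.61  1.82  0.04  1.37 -0.17] w 0.0008 F [ 0.7 -0.6 -0.7] -> [0.0022, 0.0043, 0.7686, -0.0019, 0.0007, 0.0003]
top leverR 166 x [-7.6 -1.1  8.8] y [-135.1 -110.1  -83. ] z [115.4 135.  158.2]
scene handle 94 x [-6.7 -2.9  5.5] y [-28.8  -5.1  27.1] z [121.  134.3 140.1]
scene bar 169 x [-6.2 -2.6  6.8] y [-62.8   3.8  66.7] z [ 94.8 102.2 114.8]
scene leverL 20 x [-7.9 -2.7  7.3] y [82.4 84.3 93.6] z [115.3 129.  163.3]
scene leverR 77 x [-6.2 -2.9  7.5] y [-135.1 -119.   -83.2] z [115.4 138.7 157.5]
```

```bash
python3 -m pendant '0 0 .15 0 0 0;0 0 .32 0 0 0;0 .002 .5 0 0 0;.002 .004 .66 0 0 0;.002 .004 .75 0 0 0;.002 .004 .76 0 0 0;.002 .004 .76 0 0 0'
python3 - <<'E'
from h import *
to(ch((0,-.172,.112)),yaw(10.5))
E
```

```text
time: 32.05
ee_pos: [0.4946, -0.0787, 0.2296]
eef_rot: [0.453, 0.543, -0.454, 0.542]
ft_force: [-0.3, 0.6, -0.2]
width: 0.0007
32.05 [ 0.4946 -0.0787  0.2296] j [-0.76  0.01  0.85  1.77 -0.01  1.37  0.27] w 0.0007 F [-0.3  0.6 -0.2] -> [0.4705, 0.0004, 0.0055, -0.0029, -0.0, 0.0006]
```

```bash
python3 -m pendant '.12 0 .005 0 0 0;.28 0 .005 0 0 0;.4 0 .005 0 0 0;.46 0 .005 0 0 0;.47 0 .005 0 0 0;.47 0 .005 0 0 0'
python3 -m pendant '0 0 -.03 0 0 0;0 0 -.07 0 0 0;-.005 0 -.11 0 0 0;-.015 0 -.15 0 0 0;-.025 0 -.19 0 0 0;-.035 0 -.23 0 0 0;-.04 0 -.25 0 0 0'
python3 - <<'E'
from h import *
show(); s=r.read_state(); print("tcp ch",((s["ee_pos"]-C0)@CT).round(4))
E
```

```text
time: 32.65
ee_pos: [0.4952, -0.0785, 0.1126]
eef_rot: [0.453, 0.544, -0.453, 0.543]
ft_force: [0.8, -0.4, 0.0]
width: 0.0006
time: 33.35
ee_pos: [0.4841, -0.0163, 0.123]
eef_rot: [0.453, 0.543, -0.452, 0.543]
ft_force: [0.6, -1.1, 0.4]
width: 0.0003
33.35 [ 0.4841 -0.0163  0.123 ] y-angle 10.42 down [ 0.001  0.002 -1.   ] F [ 0.6 -1.1  0.4] w 0.0003
tcp ch [ 0.0011 -0.1074  0.123 ]
```

```bash
python3 -m pendant '0 0 -.015 0 0 0;0 0 -.03 0 0 0;0 0 -.045 0 0 0;0 0 -.055 0 0 0;0 0 -.055 0 0 0'
python3 -m pendant '0 0 -.01 0 0 0;0 0 -.02 0 0 0;0 0 -.02 0 0 0'
python3 - <<'E'
from h import *
s=r.read_state(); print("tcp ch",((s["ee_pos"]-C0)@CT).round(4)); chview()
E
```

```text
time: 33.85
ee_pos: [0.4815, -0.0042, 0.1225]
eef_rot: [0.453, 0.543, -0.453, 0.543]
ft_force: [0.2, -0.5, -0.5]
width: 0.0005
time: 34.15
ee_pos: [0.481, -0.0023, 0.1225]
eef_rot: [0.453, 0.542, -0.454, 0.543]
ft_force: [2.6, -10.7, -1.6]
width: 0.0004
tcp ch [ 0.0006 -0.0931  0.1225]
scene handle 87 x [-7.1 -3.4  5. ] y [-31.2  -7.2  24.9] z [121.6 133.9 140.3]
scene bar 171 x [-7.1 -2.8  7.5] y [-61.2   7.2  66.9] z [ 93.3 101.7 115.1]
scene leverL 18 x [-9.  -3.7  3.2] y [82.2 84.7 92.6] z [115.6 126.  149.4]
scene leverR 236 x [-14.3  -3.6  12.5] y [-107.7 -101.4  -83.2] z [116.3 171.6 199. ]
```

```bash
python3 -m pendant '0 0 -.01 0 0 0;0 0 -.018 0 0 0;0 0 -.018 0 0 0'
python3 -m pendant '0 0 .04 0 0 0;0 0 .14 0 0 0;-.1 0 .22 0 0 0;-.3 0 .22 0 0 0;-.6 0 .22 0 0 0;-.8 0 .22 0 0 0;-.8 0 .22 0 0 0'
python3 - <<'E'
from h import *
show(); chview(); p=chview("top"); q=cam("scene")[0]
cv2.imwrite("pics/v12.png",np.hstack([cv2.resize(q[160:360,240:400],None,fx=2.4,fy=2.4,interpolation=2),cv2.resize(p[160:360,180:340],None,fx=2.4,fy=2.4,interpolation=2)]))
E
```

```text
time: 34.5
ee_pos: [0.4807, -0.0014, 0.1226]
eef_rot: [0.453, 0.54, -0.456, 0.544]
ft_force: [4.9, -23.3, -3.4]
width: 0.0005
time: 35.2
ee_pos: [0.4905, -0.0491, 0.3266]
eef_rot: [0.455, 0.542, -0.451, 0.544]
ft_force: [1.2, 0.1, -2.1]
width: 0.0007
35.2 [ 0.4905 -0.0491  0.3266] y-angle 10.34 down [ 0.005  0.003 -1.   ] F [ 1.2  0.1 -2.1] w 0.0007
scene handle 97 x [-8.3 -3.   6.2] y [-30.2  -7.8  27.5] z [121.1 134.8 139.7]
scene bar 179 x [-6.3 -2.5  7.3] y [-65.4   0.6  64.9] z [ 94.2 102.4 115.1]
scene leverL 19 x [-5.2 -2.8  8.5] y [82.2 84.2 89.9] z [116.1 128.2 163.3]
scene leverR 83 x [-8.5  0.6  9.5] y [-93.1 -86.  -82.1] z [116.9 137.5 168.3]
top handle 121 x [-6.7 -1.3  4.5] y [-22.5   3.2  28.2] z [132.2 137.6 142.1]
top bar 95 x [-6.8 -3.   4.8] y [-14.2  38.   58.5] z [ 96.7 102.7 109.1]
top leverL 22 x [-12.7  -6.5   4.8] y [82.2 85.9 94.8] z [115.5 125.7 169.2]
```

View pics/v12.png

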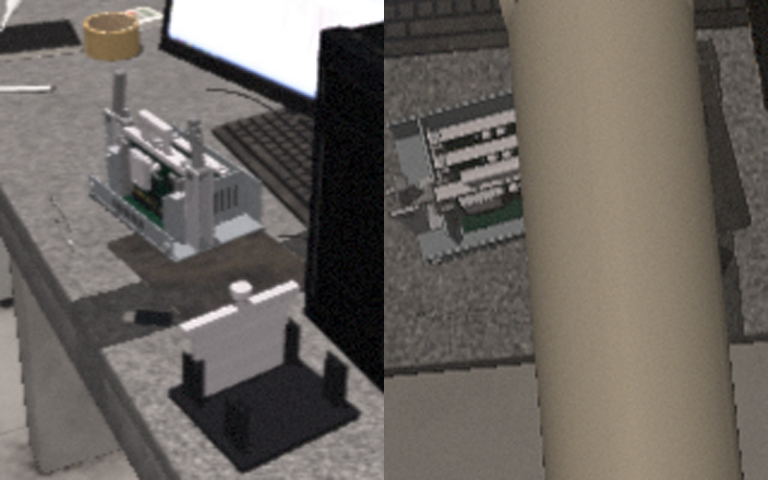

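Both levers stand up and the board is down between them; the blank is alone and upright in the rack. One numeric check of lever angles and board height.

```bash
python3 - <<'E'
from h import *
for n in("scene","top"):
    Ls=[];
    for _ in range(3):
        p,d,K,Rm,t=cam(n); Ls.append(((cloud(d,K,Rm,t)-C0)@CT).reshape(-1,3)); pm=p.min(2).ravel()
    L=np.concatenate(Ls); b=np.concatenate([pm>105]*3)
    for s in(1,-1):
        Q=L[(abs(L[:,0])<.007)&(L[:,1]*s>.062)&(L[:,1]*s<.13)&(L[:,2]>.135)&(L[:,2]<.18)]
        if len(Q)>8: print(n,s,"lever n",len(Q),"y lo(135-147)/hi(158-172)",[(1000*np.median(s*Q[(Q[:,2]>u)&(Q[:,2]<v),1])).round(1) for u,v in((.135,.147),(.158,.172))],"zmax",np.percentile(Q[:,2],98).round(4))
        Q=L[b&(abs(L[:,0])<.004)&(L[:,1]*s>.035)&(L[:,1]*s<.055)&(L[:,2]>.09)&(L[:,2]<.12)]
        if len(Q)>4: print(n,s,"bar top z",np.median(Q[:,2]).round(4),len(Q))
    Q=L[b&(abs(L[:,0])<.004)&(abs(L[:,1])<.028)&(L[:,2]>.13)&(L[:,2]<.15)]; print(n,"handle top z (home .138)",np.median(Q[:,2]).round(4),len(Q))
    z=np.load(f"pics/{n}0.npz") if 0 else None
show()
E
```

```text
scene 1 lever n 161 y lo(135-147)/hi(158-172) [np.float64(79.1), np.float64(75.0)] zmax 0.1717
scene 1 bar top z 0.1014 33
scene -1 lever n 213 y lo(135-147)/hi(158-172) [np.float64(84.8), np.float64(80.6)] zmax 0.1718
scene -1 bar top z 0.1021 33
scene handle top z (home .138) 0.1377 105
top 1 lever n 145 y lo(135-147)/hi(158-172) [np.float64(84.2), np.float64(76.5)] zmax 0.1751
top 1 bar top z 0.1022 97
top handle top z (home .138) 0.1377 246
35.65 [ 0.4893 -0.0493  0.3217] y-angle 10.33 down [-0.001  0.    -1.   ] F [-0.3  0.2  0.1] w 0.0002
```

Bar top is at 0.102 and handle top at 0.138, both exactly home. Both levers lean inward by the same slope, with their ends at 0.172. The robot is clear. Handing in.

```bash
python3 -c "
from bench import close_job
close_job()"
```

```text
the job is handed in; nothing more can be done
```

The board is fully home in the tall slot, component side to the front, with both levers closed. I handed the job in at about 36 s of the 67 s allowed.

**What went wrong on the way:** the first grasp slipped, and the board dropped onto the rack's base and leaned on the blanking plate. The real fingertips end about 26 mm short of the reported tool point, so that grasp held only the top 2 mm of the handle.

**How I mended it:** I picked the board up by the near end of its top bar, set it upright and lowered it back into its rack groove. That seating pressed with about 37 N for a moment. I then re-gripped the handle at 60 N and lowered the board under control down the guides. It met the sockets at about 3 N, and I let go with both levers still open. Each lever was then pushed to its stop at about 23 N.

**Last checks:**
- **Board height:** both cameras put the handle top at 137.7 mm and the bar top at 101 to 102 mm. Home is 138 and 102 mm.
- **Levers:** both lean inward with their ends at about 172 mm, as when closed. The scene camera showed the right lever about 5 mm further out than the left one, at the same slope. I put this down to a side-view bias, because the top camera could not see the right lever.
- **Blanking plate and surroundings:** the plate stands upright in the rack and had moved about 3 mm when last measured, just before the second grasp. The memory stick looked untouched in the last picture. I did not re-measure the beaker and jar at the end.
- **Robot:** clear of everything.

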